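# Pack the field paint box and set its carrier clamp

## Task

Pack the paint box for the outdoor class: stand every paint tin that is out in its own pocket in the bottom of the box, fit the white palette tray level on the ledges above them, and lay every brush that is out flat on the tray. Only then tighten the carrier's screw clamp, turning its knob clockwise a little at a time until the pointer lines up with the brass index tab, and leave the small bottle and the cup where they stand.

Things in the scene. Friction and masses are not known exactly. Their poses are not given: they have to be found in the camera images.
- tin_a_c (a point): A round paint tin, white with a steel lid, 62 mm in diameter, 34 mm high, about 0.13 kg, starting upright on the table; all alike. This point is its centre, half-way up (17 mm above its underside); z is its axis. Two or three of the tins are present (None: absent, or just held)
- tin_b_c (a point): A round paint tin, white with a steel lid, 62 mm in diameter, 34 mm high, about 0.13 kg, starting upright on the table; all alike. This point is its centre, half-way up (17 mm above its underside); z is its axis. Two or three of the tins are present (None: absent, or just held)
- tin_c_c (a point): A round paint tin, white with a steel lid, 62 mm in diameter, 34 mm high, about 0.13 kg, starting upright on the table; all alike. This point is its centre, half-way up (17 mm above its underside); z is its axis. Two or three of the tins are present (None: absent, or just held)
- brush_a_c (a point): Flat wash brush lying on the table, 175 mm long, 14 mm thick, 0.07 kg; one or two present. This point: on the wooden handle, half-way along and half-way up; x points to the bristles, z up. Handle 24 mm wide, from x = -87 to +27 mm, then ferrule and bristles 40 mm wide to +87. On the seated tray this point is 56 mm above box_floor; each side of the rib takes one brush along the box
- brush_b_c (a point): Flat wash brush lying on the table, 175 mm long, 14 mm thick, 0.07 kg; one or two present. This point: on the wooden handle, half-way along and half-way up; x points to the bristles, z up. Handle 24 mm wide, from x = -87 to +27 mm, then ferrule and bristles 40 mm wide to +87. On the seated tray this point is 56 mm above box_floor; each side of the rib takes one brush along the box
- spray: Small clear closed bottle, 56 mm across, 110 mm high, upright on the table, a bystander; its origin is the centre of its underside
- water_cup: Grey plastic cup, 64 mm across, 70 mm high, upright on the table, a bystander; its origin is the centre of its underside
- box_floor (a point): Centre of the inner floor, 13 mm above the table, of an open aluminium box fixed on a plywood carrier board. Carrier axes: z up, y along the box, x across it to the clamp housing. Inside 180 mm (x) by 290 mm (y), walls 5 mm, rims 82 mm above this floor. At each y end a grey ledge 20 mm wide crosses the box, top 43 mm above this floor; the tray rests on both
- carrier: The plywood carrier board under the box, fixed; its place and yaw differ from start to start. Origin on the table under box_floor, same axes. The grey clamp housing stands on it from x = 115 to 235 mm, 170 mm along y, its top 53 mm above the table
- pocket0 (a point): Floor centre of the first of three equal pockets in the bottom of the box, at y = -80 mm from box_floor. Each pocket is 74 mm square, fenced by bars 6 mm thick and 10 mm high. Any tin may go in any pocket, one per pocket; a pocket is left empty if there are only two tins
- pocket1 (a point): Floor centre of the middle pocket, at box_floor
- pocket2 (a point): Floor centre of the third pocket, at y = +80 mm from box_floor
- tray_grip (a point): White palette tray, the divider: a plate 168 mm (x) by 274 mm (y), 6 mm thick, 0.28 kg, with an upright grip rib in its middle 12 mm thick (x), 60 mm long (y), from 6 to 38 mm above the tray's underside. This point is the middle of the rib, 22 mm above the underside. Starts flat on the table. Fits either way round, clearance in the box 6 mm each side, 8 mm each end
- tray_mid (a point): Centre of the tray's plate, half-way through its thickness (3 mm above its underside), axes as for tray_grip. With the tray seated it is 46 mm above box_floor, and the plate's upper face 49 mm
- pointer_tip (a point): Tip of the clamp gauge's dark steel pointer, which slides along the carrier's y in a slot on top of the clamp housing, driven by the knob: 8 mm towards +y for each radian of clockwise turn. Lined up means that pointer_tip and index_tip have the same y in the carrier's frame
- index_tip (a point): Tip of the brass index tab across the slot from the pointer: the setting wanted this time. It stays where it is
- knob_grip (a point): On the upright axis of the clamp knob, mid-height of its grip bar: 52 mm long (this point's x), 14 mm thick (its y), 26 mm high, on a disc 52 mm across. The disc's top is 13 mm below this point, the housing's top 25 mm below. The point turns with the knob; its z is up. The knob stays where it is left
- knob (a joint): Angle of the clamp knob in rad, growing clockwise seen from above, 0 to 8.3; starts at 0.2 to 1.2 and needs about 4 to 6.5 rad of turn
Not all that is in view belongs to the job. What is shaped like the part that bears brush_b_c but blue is not meant.

How it is judged:
By the outcome, as a careful person would: the job done as asked, in the order asked, and still so for the second after the job is handed in, with the robot touching nothing.
Of tin_a, tin_b, tin_c only 2 to 3 are there at a start; the rules pass over those that are not, and their reading is None.
Of brush_a, brush_b only 1 to 2 are there at a start; the rules pass over those that are not, and their reading is None.
At some moment in a run one of tin_a, tin_b, tin_c, brush_a, brush_b may be knocked a few centimetres aside while the robot is not near it.
Once in a run the grip may slacken for a moment while it holds something.
It also fails if it takes over 210 s, if anything falls off the work surface, if the arm or the gripper's body presses on something with over 40 N, if the wrist force passes 120 N, or if a joint passes its speed limit or range.

## Robot

A 6-joint arm with a two-finger parallel gripper is mounted at the origin on the work surface. World frame = base frame: x ahead of the robot, y to its left, z up, the work surface at z = 0. Lengths are in m, angles in rad, forces in N, time in s.
With the tool pointing down it reaches from about 0.3 to 0.875 m from the base axis. Payload 6.4 kg.
Tool frame: the origin (TCP) lies midway between the tips of the shut fingers; the grasp point (between the pads) lies ctrl.grip_depth behind it (ctrl.grip_depth is the distance from the TCP to the grasp point, in m); x points along the fingers, y is the direction in which the jaws open and shut, and the axes are right-handed (so a half turn about x gives the same grasp; the last joint's range is limited). The gripper opens to 85 mm and grips with 20 to 120 N. Pads are 22 mm wide; open, the fingers measure 114 mm over their backs; the gripper's body (76 mm by 85 mm) begins 54 mm behind the grasp point. The pads swing forward as they close: fully open they stand 13 mm farther back than shut.
Start: joints at [0.967, 0.181, 1.607, -0, 1.354, -0.206], TCP at [0.223, 0.53, 0.231] pointing down, gripper open.
Joint ranges: [-2.99, 2.99], [-0.89, 2.07], [0.3, 2.58], [-1.14, 4.28], [0, 2.63], [-3.12, 3.12]. Speed limits (rad/s): [2.57, 2.57, 3.01, 3.14, 3.14, 3.14].

## Interface

Orientations are given as a unit quaternion [w, x, y, z].
In Python, from bench import ctrl gives the robot as it stands.
- The arm moves only by the tool carry_out, never from a script. Its argument "motion" is one flat list of numbers, 7 for each row, row after row: the turn, a rotation vector about the tool's x, y, z in degrees, then the shift along the tool's x, y, z in m, then the gripper's target within -1 to 1 (shut at 1, half-way at 0, fully open at -1). A call has 1 to 10 rows; each row shifts and turns the pose as measured when the row begins, along the tool's axes as they then stand; what a row does not reach is not made up. A row lasts 1/10 s, in which the tool goes at most 50 mm and 8.59 degrees, less where a joint would pass 70% of its speed; a pose out of reach is approached as far as the arm can. A call with a gripper value outside its range is refused whole. The fingers move at their own pace and stop on an object; the grip force is fixed at half the most. Time passes only in rows, so rows that do not move let the fingers close. It gives the time, the measured TCP pose, the force and the opening at its end, in the units of the state.
- ctrl.get_obs(): the state, without advancing time (a new reading comes with each control period).
- ctrl.camera(name): name is "scene" or "side" or "wrist"; returns the picture (400x640x3 uint8, blue, green, red); there is no depth.
- ctrl.camera_params(name): a dict with "mtx" (3x3 intrinsics, pixels), "pose" (4x4, takes a point from camera to world coordinates); the wrist camera has in their place "hand_eye" (4x4, takes a point from camera to tool coordinates, whose origin is the TCP and whose axes are the tool frame's). Camera axes: x right, y down, z forward; pixel columns grow to the right and rows downward; lengths in m; the calibration is good to about 2 mm. The wrist camera is an equidistant fisheye: a pixel r from the principal point sees the ray r / f radians off the axis. A picture is of the moment at which its call begins: read the wrist's pose just before it. camera_params takes no time and is no camera call.
- ctrl.hand_in(): hands the job in, once; it reports no verdict.
Trained networks look in the newest picture that a camera, given by its name, has taken for a name from the list of things; names that differ only in an ending like _2 or _b are one class to them, and where a whole thing is asked for, a point or a joint stands for the part that bears it (a point fixed in the world has none). Each returns a list of dicts, best first, with "conf" (0 to 1); they miss things now and then, are a little off and sometimes report something else, mostly with a low value. They report only what shows in the picture. A call takes as long as a camera call. They do not tell look-alikes from the thing itself.
- ctrl.boxes_of(camera, thing): "point" ([x, y, z] in m, in the coordinates of the camera as it stood for that picture, good to about 4 mm: the middle of the surface that is visible of it).
- ctrl.trace(camera, thing): "pixels" (400x640 bool, what is visible of it).
- ctrl.landmark_of(camera, thing): "point" ([x, y, z] in m, in the coordinates of the camera as it stood for that picture, good to about 4 mm: a listed point, or the origin of a listed thing).
The state is a dict: "time_s": time; "q": joint angles; "dq": joint speeds; "joint_efforts": joint torques, N m; "eef_pos": TCP position; "eef_rot": TCP orientation; "wrist_force": force on the tool from outside, world axes, zero at the start; "torque": the same for the moment, N m; "opening": opening from 0.0 (shut) to 1.0 (fully open).
Only numpy, scipy, OpenCV 4.12 (cv2) and the standard library are available. Lean on these libraries where they do the work, as an engineer would, in place of code of your own. Each camera call takes 0.05 s, during which the arm holds its last target. There are 200 camera calls.

## Working session

There is one attempt and no reset: what is moved stays moved. The work goes in short steps, Python scripts to look and compute and a tool call to move; the robot and the scene stay as the last step left them, time stands still between calls to the robot, and variables do not carry over. Pictures are saved under pics/ and viewed, about 12 in all and at most 16, crops included, and the job is handed in when it is done.

Besides the shell and the picture viewer there is one more tool, called as name(argument=value, ...) on one line, values as JSON. carry_out: Moves the arm, as the interface text tells. Its arguments: {"type":"object","properties":{"motion":{"type":"array"}},"required":["motion"]}

```bash
ls; mkdir -p pics; cat > h.py <<'E'
import numpy as np, cv2
from scipy.spatial.transform import Rotation as R
from bench import ctrl
def Rq(q): return R.from_quat([q[1],q[2],q[3],q[0]])
def toolT():
    o=ctrl.get_obs(); T=np.eye(4); T[:3,:3]=Rq(o['eef_rot']).as_matrix(); T[:3,3]=o['eef_pos']; return T
def camT(name):
    p=ctrl.camera_params(name)
    return toolT()@np.array(p['hand_eye']) if name=='wrist' else np.array(p['pose'])
def w(T,p): return (T@np.r_[p,1])[:3]
def lm(name,things,T,f='landmark_of'):
    for t in things:
        for d in getattr(ctrl,f)(name,t):
            if d['conf']>.2: print(name,t,round(d['conf'],2),np.round(w(T,d['point']),4),[k for k in d if k not in('conf','point')])
E
python3 - <<'E'
from h import *
o=ctrl.get_obs();print(o);print(ctrl.grip_depth)
a=[]
for c in ('scene','side'):
    T=camT(c); im=ctrl.camera(c); cv2.imwrite(f'pics/{c}0.png',im)
    lm(c,['tin_a_c','brush_a_c','box_floor','pocket0','pocket2','tray_grip','pointer_tip','index_tip','knob_grip','spray','water_cup','carrier'],T)
E
```

```text
pics
{'time_s': 0.0, 'q': array([ 9.66740550e-01,  1.81526020e-01,  1.60801670e+00,  9.20202937e-06,
        1.35380869e+00, -2.06311477e-01]), 'dq': array([-2.20153925e-04, -5.02246842e-04, -2.86358866e-04,  1.19167471e-04,
       -1.16629772e-04,  8.30375491e-05]), 'joint_efforts': array([-1.19068147e-05, -4.44878733e+01, -3.51330650e+01, -3.58618690e-04,
        9.08279268e-03, -7.01376894e-05]), 'eef_pos': array([0.22238385, 0.52965007, 0.23038841]), 'eef_rot': array([ 0.69292129,  0.13912915,  0.69341735, -0.14026958]), 'wrist_force': array([0.35849876, 0.18180956, 0.2100564 ]), 'torque': array([ 0.04312136, -0.0012618 ,  0.01284305]), 'opening': 1.0003156321281783}
0.0187
scene brush_a_c 0.93 [0.6019 0.3272 0.0034] []
scene box_floor 0.98 [ 0.4654 -0.048   0.0136] []
scene box_floor 0.5 [ 0.4545 -0.4094  0.005 ] []
scene pocket0 0.67 [ 0.4591 -0.1362  0.0131] []
scene pocket0 0.65 [0.4678 0.0338 0.0131] []
scene pocket0 0.58 [ 0.4678 -0.044   0.016 ] []
scene pocket0 0.24 [ 0.4557 -0.4065  0.0208] []
scene pocket2 0.67 [ 0.4591 -0.1362  0.0131] []
scene pocket2 0.65 [0.4678 0.0
[... 907 characters left out ...]
03 0.0134] []
side pocket2 0.64 [ 0.4602 -0.1312  0.0136] []
side pocket2 0.6 [ 0.4658 -0.0464  0.0134] []
side pocket2 0.6 [ 0.7051  0.142  -0.0023] []
side pocket2 0.33 [ 0.4643 -0.0515  0.    ] []
side tray_grip 0.66 [ 0.4567 -0.4061  0.0243] []
side pointer_tip 0.36 [ 0.6815 -0.0886  0.0557] []
side index_tip 0.39 [ 0.6823 -0.0535  0.0565] []
side index_tip 0.25 [ 0.4632 -0.0483 -0.0008] []
side knob_grip 0.71 [ 0.6185 -0.0573  0.0783] []
side spray 0.98 [ 0.6803 -0.2547  0.0022] []
side water_cup 0.9 [ 7.060e-01  1.418e-01 -5.000e-04] []
side water_cup 0.69 [ 0.4585 -0.408   0.0249] []
side carrier 0.63 [ 4.644e-01 -4.970e-02  4.000e-04] []
side carrier 0.27 [ 0.6199 -0.0603  0.0759] []
```

View pics/scene0.png

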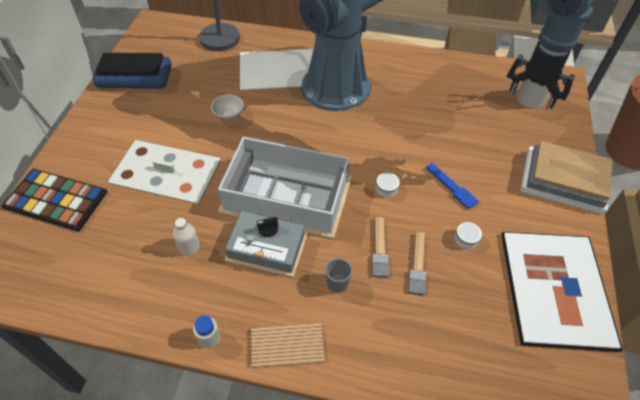

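View pics/side0.png

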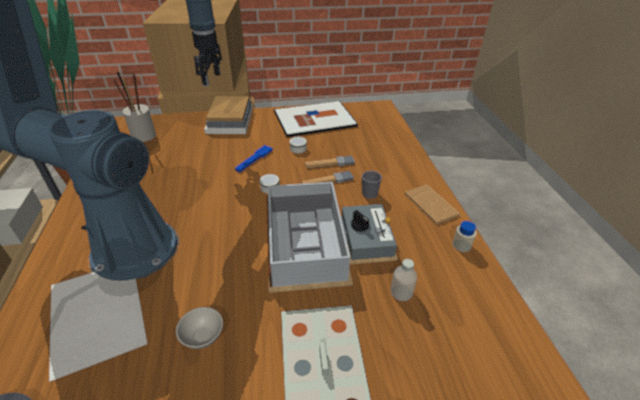

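```bash
cat >> h.py <<'E'
def ray_plane(name,uv,z,T=None):
    T=camT(name) if T is None else T
    K=np.array(ctrl.camera_params(name)['mtx'])
    x,y=(uv[0]-K[0,2])/K[0,0],(uv[1]-K[1,2])/K[1,1]
    if name=='wrist':
        r=np.hypot(x,y); d=np.array([x/r*np.sin(r),y/r*np.sin(r),np.cos(r)])
    else: d=np.array([x,y,1])
    d=T[:3,:3]@d; s=(z-T[2,3])/d[2]
    return T[:3,3]+s*d
def go(p,yaw=None):
    "yaw: desired direction (deg) of jaw axis tool y, modulo 180; prints the turn then the shift in the tool axes after the turn"
    T=toolT(); M=T[:3,:3]; q=ctrl.get_obs()['q']
    cur=np.degrees(np.arctan2(M[1,1],M[0,1])); turn=0
    if yaw is not None:
        turn=(cur-yaw+90)%180-90
    tilt=np.degrees(np.arccos(np.clip(-M[2,0],-1,1)))
    c=np.radians(cur-turn); y=np.array([np.cos(c),np.sin(c),0]); x=np.array([0,0,-1.]); z=np.cross(x,y)
    d=np.array(p)-T[:3,3]; s=[x@d,y@d,z@d]
    lev=R.from_matrix(M.T@np.c_[x,*(R.from_rotvec(np.radians(-0)*x).apply(np.eye(3)[0])*0,)*0+()] ) if 0 else None
    tl=np.degrees(M.T@np.cross(M[:,0],x))
    print('pos',np.round(T[:3,3],4),'yaw',round(cur,1),'tilt',round(tilt,2),'levelrot',np.round(tl,2),'| turn x',round(turn,1),'then shift',np.round(s,4),'q6',round(q[5],2))
E
sed -i '/lev=R/d' h.py
python3 - <<'E'
from h import *
for c in ('scene','side'):
    T=camT(c); ctrl.camera(c)
    for t,z in (('tin_a_c',.034),('brush_a_c',.014)):
        for f in ('boxes_of','trace'):
            for d in getattr(ctrl,f)(c,t):
                if f=='boxes_of': print(c,t,f,round(d['conf'],2),np.round(w(T,d['point']),3))
                else:
                    v,u=np.nonzero(d['pixels'])
                    if len(u)<10: continue
                    P=np.array([ray_plane(c,a,z,T)[:2] for a in zip(u,v)]); e,V=np.linalg.eigh(np.cov(P.T))
                    print(c,t,'trace',round(d['conf'],2),len(u),[int(u.mean()),int(v.mean())],'world',P.mean(0).round(3),'dir',np.degrees(np.arctan2(V[1,1],V[0,1])).round(1),'sd',np.sqrt(e).round(3))
for uv in ((388,178),(468,229)): print(ray_plane('scene',uv,.034))
for uv in ((270,180),(298,141)): print(ray_plane('side',uv,.034))
go([0.55,0.25,.25],90)
E
```

```text
scene brush_a_c boxes_of 0.56 [0.634 0.329 0.01 ]
scene brush_a_c trace 0.74 702 [417, 266] world [0.618 0.326] dir -176.7 sd [0.009 0.052]Traceback (most recent call last):
  File "<stdin>", line 11, in <module>
  File "h.py", line 17, in ray_plane
    K=np.array(ctrl.camera_params(name)['mtx'])
               ~~~~~~~~~~~~~~~~~~^^^^^^
ValueError: time passes only in moves, steps and waits
```

```bash
sed -i "s/    K=np.array(ctrl.camera_params(name)\['mtx'\])/    if name not in _K: _K[name]=np.array(ctrl.camera_params(name)['mtx'])\n    K=_K[name]/; s/^def ray_plane/_K={}\ndef ray_plane/" h.py
python3 - <<'E'
from h import *
for uv in ((388,178),(468,229),(380,250)): print(ray_plane('scene',uv,.034).round(3))
for uv in ((270,180),(298,141)): print(ray_plane('side',uv,.034).round(3))
go([0.53,0.22,.30],90)
E
```

```text
[0.373 0.218 0.034]
[0.496 0.438 0.034]
[0.606 0.229 0.034]
[0.387 0.212 0.034]
[0.505 0.437 0.034]
pos [0.2227 0.5301 0.2313] yaw 67.2 tilt 0.0 levelrot [ 0. -0.  0.] | turn x -22.8 then shift [-0.0687 -0.3101  0.3073] q6 -0.21
```

carry_out(motion=[-7.6,0,0,-0.023,0,0,-1,-7.6,0,0,-0.023,0,0,-1,-7.6,0,0,-0.023,0,0,-1,0,0,0,0,-0.031,0.031,-1,0,0,0,0,-0.031,0.031,-1,0,0,0,0,-0.031,0.031,-1,0,0,0,0,-0.031,0.031,-1,0,0,0,0,-0.031,0.031,-1,0,0,0,0,-0.031,0.031,-1,0,0,0,0,-0.031,0.031,-1])

```text
time_s: 2.55
eef_pos: [0.4471, 0.314, 0.3038]
eef_rot: [0.708, -0.01, 0.706, 0.011]
wrist_force: [0.8, 0.4, 0.3]
opening: 1.0
```

carry_out(motion=[0,0,0,0,-0.031,0.031,-1,0,0,0,0,-0.031,0.031,-1,0,0,0,0,-0.031,0.031,-1,0,0,0,0,0,0,-1,0,0,0,0,0,0,-1])

```text
time_s: 3.05
eef_pos: [0.5498, 0.2144, 0.3037]
eef_rot: [0.708, -0.007, 0.706, 0.008]
wrist_force: [0.1, -0.0, -0.2]
opening: 0.994
```

```bash
python3 - <<'E'
from h import *
go([0.53,0.22,.30],90)
T=camT('wrist'); cv2.imwrite('pics/w1.png',ctrl.camera('wrist'))
lm('wrist',['tin_a_c','brush_a_c','brush_b_c','box_floor','pocket0','knob_grip'],T)
lm('wrist',['tin_b_c'],T,'boxes_of')
for d in ctrl.trace('wrist','brush_a_c'):
    v,u=np.nonzero(d['pixels']); P=np.array([ray_plane('wrist',a,.014,T)[:2] for a in zip(u,v)]); e,V=np.linalg.eigh(np.cov(P.T))
    print(round(d['conf'],2),len(u),[int(u.mean()),int(v.mean())],P.mean(0).round(3),np.degrees(np.arctan2(V[1,1],V[0,1])).round(1),np.sqrt(e).round(3))
E
```

```text
pos [0.5498 0.2144 0.3037] yaw 91.2 tilt 0.2 levelrot [-0.    0.19 -0.08] | turn x 1.2 then shift [ 0.0037  0.0056 -0.0198] q6 -1.42
wrist brush_a_c 0.7 [0.6018 0.3249 0.0094] []
wrist brush_a_c 0.33 [ 0.704   0.1434 -0.0027] []
wrist brush_b_c 0.97 [0.5704 0.2262 0.0106] []
wrist brush_b_c 0.76 [0.331  0.3904 0.0073] []
wrist box_floor 0.65 [ 0.4628 -0.0479  0.0175] []
wrist box_floor 0.26 [ 0.4645 -0.0465  0.0021] []
wrist pocket0 0.74 [ 0.4632 -0.1281  0.0108] []
wrist pocket0 0.67 [0.4692 0.0294 0.0148] []
wrist pocket0 0.59 [ 0.4631 -0.0507  0.0161] []
wrist pocket0 0.54 [ 0.6755 -0.0905  0.0586] []
wrist knob_grip 0.86 [ 0.6173 -0.0546  0.0793] []
wrist tin_b_c 0.95 [0.3843 0.221  0.0308] []
0.57 2073 [389, 197] [0.607 0.326] -177.0 [0.009 0.051]
```

View pics/w1.png

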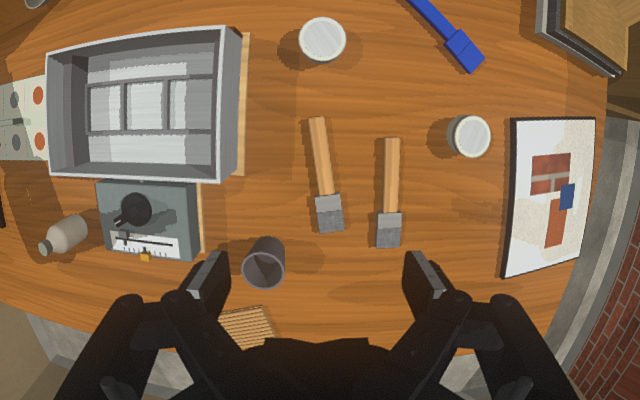

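```bash
python3 - <<'E'
from h import *
for uv in ((322,37),(472,135)): print(ray_plane('wrist',uv,.034).round(4))
go([0.384,0.220,.14],-3)
E
```

```text
[0.3806 0.2204 0.034 ]
[0.4999 0.442  0.034 ]
pos [0.549  0.2159 0.3042] yaw 91.4 tilt 0.26 levelrot [ 0.    0.25 -0.07] | turn x -85.6 then shift [ 0.1642  0.165  -0.0045] q6 -1.42
```

carry_out(motion=[8.5,0.25,-0.07,0.01,0,0,-1,8.5,0,0,0.01,0,0,-1,8.5,0,0,0.01,0,0,-1,8.5,0,0,0.01,0,0,-1,8.5,0,0,0.01,0,0,-1,8.5,0,0,0.01,0,0,-1,8.5,0,0,0.01,0,0,-1,8.5,0,0,0.01,0,0,-1,8.5,0,0,0.01,0,0,-1,8.5,0,0,0.01,0,0,-1])

```text
time_s: 4.5
eef_pos: [0.5485, 0.2202, 0.2041]
eef_rot: [0.524, 0.478, 0.521, -0.475]
wrist_force: [0.2, -0.1, -0.4]
opening: 1.001
```

carry_out(motion=[8.0,0,0,0.01,0,0,-1,0,0,0,0.01,-0.04,0,-1,0,0,0,0.01,-0.04,0,-1,0,0,0,0.01,-0.04,0,-1,0,0,0,0.01,-0.04,0,-1,0,0,0,0,0,0,-1,0,0,0,0,0,0,-1])

```text
time_s: 5.2
eef_pos: [0.3809, 0.2303, 0.148]
eef_rot: [0.486, 0.515, 0.486, -0.513]
wrist_force: [0.1, 0.6, 1.2]
opening: 1.002
```

```bash
python3 - <<'E'
from h import *
T=camT('wrist'); cv2.imwrite('pics/w2.png',ctrl.camera('wrist'))
lm('wrist',['tin_a_c','box_floor','pocket0'],T)
lm('wrist',['tin_b_c'],T,'boxes_of')
for d in ctrl.trace('wrist','tin_a_c'):
    v,u=np.nonzero(d['pixels']); print('trace',d['conf'],u.min(),u.max(),v.min(),v.max())
go([0.384,0.220,.14],-3)
E
```

```text
wrist tin_b_c 0.83 [0.3829 0.2268 0.0343] []
pos [0.3823 0.2299 0.148 ] yaw -3.3 tilt 0.14 levelrot [ 0.   -0.05 -0.13] | turn x -0.3 then shift [0.008  0.0022 0.0098] q6 0.33
```

View pics/w2.png

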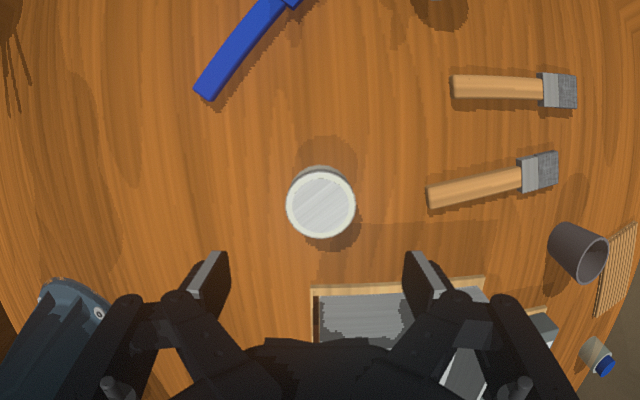

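```bash
python3 - <<'E'
from h import *
a=[ray_plane('wrist',uv,.034) for uv in ((286,203),(356,203),(321,169),(321,238))]
print(np.round(a,4)); c=np.mean(a,0); print(c.round(4))
c[2]=.010; go(c,-3)
E
```

```text
[[0.3545 0.2232 0.034 ]
 [0.4159 0.2196 0.034 ]
 [0.3868 0.2517 0.034 ]
 [0.3834 0.1879 0.034 ]]
[0.3852 0.2206 0.034 ]
pos [0.3823 0.2299 0.148 ] yaw -3.3 tilt 0.14 levelrot [ 0.   -0.05 -0.13] | turn x -0.3 then shift [0.138  0.0033 0.0091] q6 0.33
```

carry_out(motion=[0,-0.05,-0.13,0.03,0.003,0.009,-1,0,0,0,0.03,0,0,-1,0,0,0,0.03,0,0,-1,0,0,0,0.03,0,0,-1,0,0,0,0.014,0,0,-1,0,0,0,0,0,0,-1])

```text
time_s: 6.1
eef_pos: [0.3935, 0.2207, 0.0123]
eef_rot: [0.486, 0.518, 0.483, -0.512]
wrist_force: [-0.2, -0.5, 1.4]
opening: 1.001
```

```bash
python3 - <<'E'
from h import *
go([.3852,.2206,.008],-3)
E
```

```text
pos [0.3935 0.2207 0.0123] yaw -3.5 tilt 0.54 levelrot [ 0.   -0.16 -0.52] | turn x -0.5 then shift [ 0.0043 -0.0083  0.0006] q6 0.31
```

carry_out(motion=[0,-0.15,-0.5,0.004,-0.008,0,-1,0,0,0,0,0,0,0.3,0,0,0,0,0,0,1,0,0,0,0,0,0,1,0,0,0,0,0,0,1,0,0,0,0,0,0,1,0,0,0,0,0,0,1])

```text
time_s: 6.8
eef_pos: [0.3889, 0.2222, 0.0121]
eef_rot: [0.486, 0.517, 0.483, -0.513]
wrist_force: [0.3, 0.0, -2.3]
opening: 0.707
```

```bash
python3 - <<'E'
from h import *
print(ctrl.get_obs()['opening'])
# box axes
b=np.array([.4650,-.0490]); yaw=np.radians(-3.0); ex=np.array([np.cos(yaw),np.sin(yaw)]); ey=np.array([-np.sin(yaw),np.cos(yaw)])
p=b+.08*ey; print('pocket2',p)
go([*p,.16],-3)
E
```

```text
0.7072569471736425
pocket2 [0.46918688 0.03089036]
pos [0.3889 0.2222 0.0121] yaw -3.5 tilt 0.38 levelrot [-0.   -0.12 -0.36] | turn x -0.5 then shift [-0.1479  0.0902  0.1868] q6 0.31
```

carry_out(motion=[0,0,0,-0.03,0,0,1,0,0,0,-0.04,0,0,1,0,0,0,-0.04,0,0,1,0,0,0,-0.03,0,0,1,0,0,0,0,0.018,0.037,1,0,0,0,0,0.018,0.037,1,0,0,0,0,0.018,0.037,1,0,0,0,0,0.018,0.037,1,0,0,0,0,0.013,0.03,1,0,0,0,0,0,0,1])

```text
time_s: 7.8
eef_pos: [0.4639, 0.0334, 0.1589]
eef_rot: [0.488, 0.516, 0.484, -0.511]
wrist_force: [-0.5, 0.1, -2.2]
opening: 0.704
```

```bash
python3 - <<'E'
from h import *
print(ctrl.get_obs()['opening'])
T=camT('wrist'); cv2.imwrite('pics/w3.png',ctrl.camera('wrist'))
lm('wrist',['pocket0','box_floor','pointer_tip','index_tip'],T)
go([.4692,.0309,.16],-3)
E
```

```text
0.7035831334404922
wrist pocket0 0.88 [0.4639 0.0335 0.0138] []
wrist pocket0 0.68 [ 0.6775 -0.0875  0.0605] []
wrist pointer_tip 0.48 [ 0.6746 -0.087   0.059 ] []
wrist index_tip 0.69 [ 0.6798 -0.0511  0.0618] []
pos [0.4617 0.0378 0.1582] yaw -2.8 tilt 0.4 levelrot [ 0.   -0.11 -0.38] | turn x 0.2 then shift [-0.0018  0.0078  0.0065] q6 -0.13
```

View pics/w3.png

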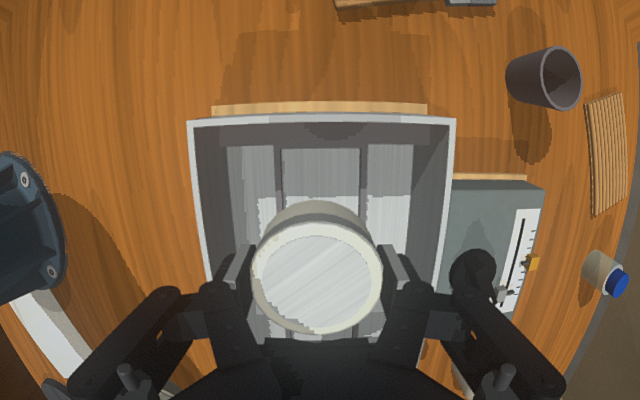

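```bash
python3 - <<'E'
from h import *
a,b=[ray_plane('wrist',uv,.095) for uv in ((188,121),(455,117))]
d=b-a; yaw=np.arctan2(d[1],d[0]); ey=np.array([-np.sin(yaw),np.cos(yaw)]); m=((a+b)/2)[:2]
print(a.round(4),b.round(4),np.linalg.norm(d),np.degrees(yaw),'centre',m-.15*ey)
# pocket far bar edges: side bars of pocket at x=+-37..43
for uv in ((279,150),(363,150)): print(ray_plane('wrist',uv,.023).round(4))
go([.4685,.0315,.16],-3)
E
```

```text
[0.3751 0.1107 0.095 ] [0.5629 0.1046 0.095 ] 0.18796673673666814 -1.8688540646770244 centre [ 0.4641172  -0.04225023]
[0.4295 0.0751 0.023 ]
[0.506  0.0713 0.023 ]
pos [0.4617 0.0378 0.1582] yaw -2.8 tilt 0.4 levelrot [ 0.   -0.11 -0.38] | turn x 0.2 then shift [-0.0018  0.0071  0.0059] q6 -0.13
```

carry_out(motion=[0,-0.1,-0.4,0.02,0.006,0.004,1,0,0,0,0.03,0,0,1,0,0,0,0.025,0,0,1,0,0,0,0.015,0,0,1,0,0,0,0,0,0,1])

```text
time_s: 8.55
eef_pos: [0.4673, 0.0397, 0.0667]
eef_rot: [0.491, 0.51, 0.49, -0.509]
wrist_force: [-0.2, 0.6, 0.2]
opening: 0.706
```

```bash
python3 - <<'E'
from h import *
print(ctrl.get_obs()['opening'])
go([.4675,.033,.027],-3)
E
```

```text
0.7064475839087623
pos [0.4673 0.0397 0.0667] yaw -2.3 tilt 0.15 levelrot [ 0.   -0.03 -0.15] | turn x 0.7 then shift [0.0397 0.0005 0.0067] q6 -0.13
```

carry_out(motion=[0.7,0,0,0.005,0,0.007,1,0,0,0,0.012,0,0,1,0,0,0,0.01,0,0,1,0,0,0,0,0,0,1])

```text
time_s: 8.95
eef_pos: [0.4682, 0.0337, 0.0398]
eef_rot: [0.489, 0.514, 0.486, -0.511]
wrist_force: [-0.5, -0.3, -1.8]
opening: 0.706
```

```bash
python3 - <<'E'
from h import *
print(ctrl.get_obs()['opening'])
go([.4675,.033,.027],-3)
E
```

```text
0.7058534255102392
pos [0.4682 0.0337 0.0398] yaw -2.8 tilt 0.34 levelrot [ 0.   -0.01 -0.34] | turn x 0.2 then shift [ 0.0128 -0.0007  0.0007] q6 -0.13
```

carry_out(motion=[0,0,-0.3,0.008,0,0,1,0,0,0,0.005,0,0,1,0,0,0,0,0,0,1])

```text
time_s: 9.25
eef_pos: [0.469, 0.0335, 0.0262]
eef_rot: [0.488, 0.513, 0.487, -0.512]
wrist_force: [-0.5, 0.0, -1.7]
opening: 0.705
```

```bash
python3 - <<'E'
from h import *
print(ctrl.get_obs()['wrist_force'])
go([.4675,.033,.027],-3)
E
```

```text
[-0.50078538  0.04472761 -1.67966726]
pos [0.469  0.0335 0.0262] yaw -2.8 tilt 0.08 levelrot [-0.   -0.   -0.08] | turn x 0.2 then shift [-0.0008 -0.0014  0.0006] q6 -0.13
```

Release and rise; then move towards the second tin.

carry_out(motion=[0,0,0,0,0,0,-1,0,0,0,0,0,0,-1,0,0,0,0,0,0,-1,0,0,0,-0.02,0,0,-1,0,0,0,-0.04,0,0,-1,0,0,0,-0.045,0,0,-1,0,0,0,-0.03,0,0,-1,0,0,0,-0.02,0,0,-1,0,0,0,0,0,0,-1])

```text
time_s: 10.15
eef_pos: [0.4695, 0.0333, 0.1892]
eef_rot: [0.489, 0.513, 0.486, -0.511]
wrist_force: [0.0, 0.0, -0.3]
opening: 0.997
```

```bash
python3 - <<'E'
from h import *
T=camT('wrist'); im=ctrl.camera('wrist'); cv2.imwrite('pics/w4.png',im)
lm('wrist',['pocket0'],T); lm('wrist',['tin_b_c'],T,'boxes_of')
go([.500,.430,.16],-3)
E
```

```text
wrist pocket0 0.86 [ 0.4627 -0.1263  0.013 ] []
wrist pocket0 0.84 [ 0.4603 -0.0498  0.0135] []
wrist pocket0 0.72 [0.4658 0.0338 0.03  ] []
wrist pocket0 0.54 [ 0.4645 -0.0481  0.0159] []
wrist tin_b_c 0.7 [0.4668 0.0375 0.0453] []
pos [0.4667 0.0337 0.1848] yaw -2.9 tilt 0.2 levelrot [-0.   -0.04  0.19] | turn x 0.1 then shift [ 0.0248  0.0125 -0.3975] q6 -0.13
```

View pics/w4.png

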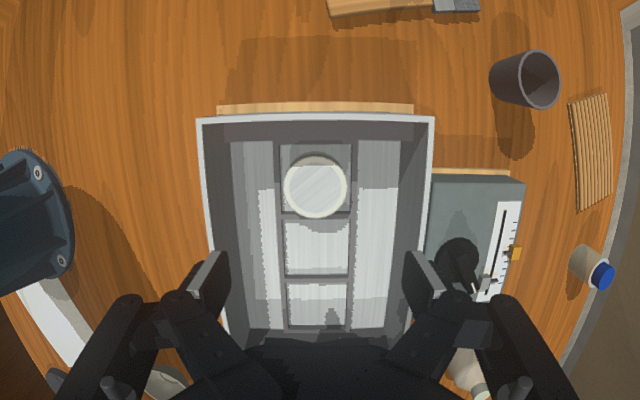

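carry_out(motion=[0,0,0,0,0.001,-0.042,-1,0,0,0,0,0.001,-0.042,-1,0,0,0,0,0.001,-0.042,-1,0,0,0,0,0.001,-0.042,-1,0,0,0,0,0.001,-0.042,-1,0,0,0,0.01,0.001,-0.042,-1,0,0,0,0.01,0.001,-0.042,-1,0,0,0,0.01,0.001,-0.042,-1,0,0,0,0.01,0.001,-0.03,-1,0,0,0,0,0,-0.01,-1])

```text
time_s: 11.3
eef_pos: [0.4859, 0.417, 0.1204]
eef_rot: [-0.48, -0.504, -0.491, 0.525]
wrist_force: [-0.3, -0.7, -1.1]
opening: 1.003
```

carry_out(motion=[0,0,0,0,0,0,-1])

```text
time_s: 11.4
eef_pos: [0.4846, 0.4174, 0.1182]
eef_rot: [-0.48, -0.502, -0.491, 0.526]
wrist_force: [-0.3, 0.2, -0.6]
opening: 0.999
```

```bash
cat >> h.py <<'E'
def lid(name='wrist',z=.034,prev=None):
    "bright white lid blob: fit"
    T=camT(name); im=ctrl.camera(name)
    hsv=cv2.cvtColor(im,cv2.COLOR_BGR2HSV); m=((hsv[...,1]<45)&(hsv[...,2]>150)).astype(np.uint8)
    n,L,S,C=cv2.connectedComponentsWithStats(m)
    for i in range(1,n):
        if 600<S[i,4]<15000:
            x,y,ww,hh=S[i,:4]; uv=((x+x+ww)/2,(y+y+hh)/2); print('blob',uv,S[i,4],ww,hh,ray_plane(name,uv,z,T).round(4))
    return im,T
E
python3 - <<'E'
from h import *
im,T=lid(); cv2.imwrite('pics/w5.png',im)
lm('wrist',['tin_b_c'],T,'boxes_of')
go([.500,.442,.01],-3)
E
```

```text
blob (np.float64(434.5), np.float64(26.5)) 10426 299 53 [0.5762 0.5513 0.034 ]
blob (np.float64(71.5), np.float64(36.0)) 842 99 40 [0.2607 0.5919 0.034 ]
blob (np.float64(344.0), np.float64(170.5)) 5147 82 81 [0.5028 0.4426 0.034 ]
pos [0.4849 0.4158 0.1188] yaw -3.3 tilt 2.12 levelrot [0.   0.79 1.97] | turn x -0.3 then shift [ 0.1088  0.0137 -0.027 ] q6 0.57
```

carry_out(motion=[0,0.8,2.0,0,0.016,-0.027,-1,0,0,0,0,0,0,-1])

```text
time_s: 11.7
eef_pos: [0.5038, 0.439, 0.1185]
eef_rot: [0.485, 0.515, 0.484, -0.515]
wrist_force: [0.1, -0.4, -0.6]
opening: 1.0
```

```bash
python3 - <<'E'
from h import *
im,T=lid()
go([.5028,.4426,.01],-3)
E
```

```text
blob (np.float64(52.5), np.float64(64.5)) 825 93 35 [0.2613 0.5928 0.034 ]
blob (np.float64(316.0), np.float64(200.0)) 4755 80 76 [0.5029 0.4427 0.034 ]
pos [0.5032 0.4375 0.1182] yaw -3.5 tilt 0.13 levelrot [0.   0.13 0.01] | turn x -0.5 then shift [ 0.1082 -0.0006 -0.005 ] q6 0.6
```

carry_out(motion=[-0.4,0.1,0,0.03,0,-0.005,-1,0,0,0,0.03,0,0,-1,0,0,0,0.028,0,0,-1,0,0,0,0.015,0,0,-1,0,0,0,0,0,0,-1])

```text
time_s: 12.25
eef_pos: [0.5068, 0.4356, 0.0171]
eef_rot: [0.485, 0.516, 0.484, -0.514]
wrist_force: [-1.0, -0.5, -0.4]
opening: 1.0
```

```bash
python3 - <<'E'
from h import *
go([.5028,.4426,.011],-3)
E
```

```text
pos [0.5068 0.4356 0.0171] yaw -3.5 tilt 0.17 levelrot [ 0.    0.01 -0.17] | turn x -0.5 then shift [ 0.0061 -0.0043 -0.0068] q6 0.6
```

carry_out(motion=[0,0,-0.2,0.006,-0.004,-0.006,-1,0,0,0,0,0,0,-1,0,0,0,0,0,0,1,0,0,0,0,0,0,1,0,0,0,0,0,0,1,0,0,0,0,0,0,1,0,0,0,0,0,0,1,0,0,0,0,0,0,1])

```text
time_s: 13.05
eef_pos: [0.5064, 0.4437, 0.0179]
eef_rot: [0.485, 0.518, 0.484, -0.512]
wrist_force: [-0.2, -0.8, -1.0]
opening: 0.697
```

```bash
python3 - <<'E'
from h import *
o=ctrl.get_obs(); print(o['opening'])
go([.4645,-.048,.16],-3)
E
```

```text
0.6965077112054301
pos [0.5064 0.4437 0.0179] yaw -3.5 tilt 0.46 levelrot [ 0.   -0.27 -0.37] | turn x -0.5 then shift [-0.1421 -0.0162  0.4932] q6 0.61
```

carry_out(motion=[0,0,0,0,0,0,-1,0,0,0,0,0,0,-1,0,0.2,0.3,0.004,0,0,-1,0,0,0,0.004,0,0,-1,0,0,0,0,0,0,1,0,0,0,0,0,0,1,0,0,0,0,0,0,1,0,0,0,0,0,0,1,0,0,0,0,0,0,1])

```text
time_s: 13.95
eef_pos: [0.5068, 0.4438, 0.0095]
eef_rot: [0.485, 0.52, 0.483, -0.51]
wrist_force: [-0.9, 0.2, 0.9]
opening: 0.706
```

```bash
python3 - <<'E'
from h import *
o=ctrl.get_obs(); print(o['opening'])
go([.4645,-.048,.16],-3)
E
```

```text
0.7057921158308474
pos [0.5068 0.4438 0.0095] yaw -3.5 tilt 0.87 levelrot [-0.   -0.49 -0.72] | turn x -0.5 then shift [-0.1505 -0.0165  0.4933] q6 0.61
```

carry_out(motion=[0,0,0,-0.03,0,0,1,0,0,0,-0.04,0,0,1,0,0,0,-0.04,0,0,1,0,0,0,-0.035,0,0,1,0,0,0,0,0,0.03,1,0,0,0,0,-0.001,0.042,1,0,0,0,0,-0.001,0.042,1,0,0,0,0,-0.001,0.042,1,0,0,0,0,-0.001,0.042,1,0,0,0,0,-0.001,0.042,1])

```text
time_s: 14.95
eef_pos: [0.483, 0.1999, 0.1564]
eef_rot: [0.488, 0.518, 0.485, -0.508]
wrist_force: [1.7, -0.5, -1.1]
opening: 0.703
```

carry_out(motion=[0,0,0,0,0,0.042,1,0,0,0,0,0,0.042,1,0,0,0,0,0,0.042,1,0,0,0,0,0,0.042,1,0,0,0,0,0,0.042,1,0,0,0,0,0,0.03,1,0,0,0,0,0,0,1])

```text
time_s: 15.65
eef_pos: [0.4671, -0.0533, 0.1552]
eef_rot: [0.488, 0.519, 0.483, -0.509]
wrist_force: [-0.6, 0.5, -3.0]
opening: 0.707
```

```bash
python3 - <<'E'
from h import *
print(ctrl.get_obs()['opening'])
T=camT('wrist'); ctrl.camera('wrist'); lm('wrist',['pocket0'],T)
go([.4645,-.048,.16],-3)
E
```

```text
0.7069857583345766
wrist pocket0 0.9 [ 0.4619 -0.0471  0.0162] []
wrist pocket0 0.24 [ 0.6182 -0.0489  0.0792] []
pos [ 0.467  -0.0505  0.1549] yaw -3.2 tilt 0.91 levelrot [ 0.   -0.43 -0.81] | turn x -0.2 then shift [-0.0051 -0.0026 -0.0023] q6 -0.32
```

carry_out(motion=[0,-0.4,-0.8,0.02,-0.003,-0.002,1,0,0,0,0.03,0,0,1,0,0,0,0.03,0,0,1,0,0,0,0.015,0,0,1,0,0,0,0,0,0,1])

```text
time_s: 16.25
eef_pos: [0.4657, -0.0416, 0.058]
eef_rot: [0.488, 0.513, 0.487, -0.511]
wrist_force: [-0.9, -0.2, -0.9]
opening: 0.699
```

```bash
python3 - <<'E'
from h import *
print(ctrl.get_obs()['opening'])
go([.4640,-.048,.025],-3)
E
```

```text
0.6991273341860931
pos [ 0.4657 -0.0416  0.058 ] yaw -2.8 tilt 0.18 levelrot [-0.   -0.08 -0.16] | turn x 0.2 then shift [ 0.033  -0.0013  0.0065] q6 -0.3
```

carry_out(motion=[0,0,-0.1,0.005,-0.001,0.006,1,0,0,0,0.01,0,0,1,0,0,0,0.01,0,0,1,0,0,0,0,0,0,1])

```text
time_s: 16.65
eef_pos: [0.466, -0.0462, 0.0333]
eef_rot: [0.489, 0.512, 0.488, -0.51]
wrist_force: [-1.5, 1.2, -1.4]
opening: 0.708
```

```bash
python3 - <<'E'
from h import *
print(ctrl.get_obs()['opening'],ctrl.get_obs()['wrist_force'])
go([.4640,-.048,.025],-3)
E
```

```text
0.7081332789271382 [-1.54590527  1.16002948 -1.41318264]
pos [ 0.466  -0.0462  0.0333] yaw -2.6 tilt 0.24 levelrot [-0.   -0.04 -0.23] | turn x 0.4 then shift [ 0.0083 -0.0019  0.0019] q6 -0.31
```

carry_out(motion=[0,0,-0.2,0.008,-0.001,0.001,1,0,0,0,0,0,0,1,0,0,0,0,0,0,-1,0,0,0,0,0,0,-1,0,0,0,0,0,0,-1,0,0,0,-0.02,0,0,-1,0,0,0,-0.04,0,0,-1,0,0,0,-0.045,0,0,-1,0,0,0,-0.045,0,0,-1,0,0,0,-0.02,0,0,-1])

```text
time_s: 17.65
eef_pos: [0.4632, -0.0472, 0.1993]
eef_rot: [-0.487, -0.511, -0.49, 0.512]
wrist_force: [-0.2, 0.2, -0.3]
opening: 1.0
```

```bash
python3 - <<'E'
from h import *
T=camT('wrist'); im=ctrl.camera('wrist'); cv2.imwrite('pics/w6.png',im)
lm('wrist',['pocket0','tray_grip','box_floor'],T); lm('wrist',['tin_b_c'],T,'boxes_of')
go([.458,-.39,.2],-3)
E
```

```text
wrist pocket0 0.87 [ 0.4637 -0.1256  0.0117] []
wrist tray_grip 0.66 [ 0.6171 -0.0507  0.0795] []
wrist tin_b_c 0.82 [0.467  0.036  0.0448] []
pos [ 0.4606 -0.0463  0.1936] yaw -2.7 tilt 0.74 levelrot [-0.   -0.27  0.69] | turn x 0.3 then shift [-0.0064  0.0154  0.3434] q6 -0.31
```

View pics/w6.png

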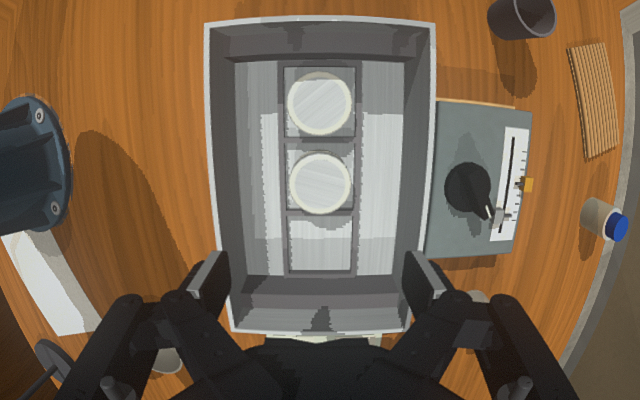

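```bash
python3 - <<'E'
from h import *
P=np.array([ray_plane('wrist',uv,.095) for uv in ((205,24),(435,24),(231,331),(404,331))]); print(P.round(4),P.mean(0).round(4))
d=(P[0]-P[2]+P[1]-P[3]); print('yaw',np.degrees(np.arctan2(-d[0],d[1])), np.linalg.norm(d)/2, np.linalg.norm(P[1]-P[0]))
E
```

```text
[[ 0.3756  0.1059  0.095 ]
 [ 0.5608  0.0973  0.095 ]
 [ 0.3619 -0.1868  0.095 ]
 [ 0.5431 -0.1936  0.095 ]] [ 0.4603 -0.0443  0.095 ]
yaw -3.082210786272602 0.29223370509189955 0.18543330278610046
```

carry_out(motion=[0,-0.3,0.7,-0.01,0.001,0.03,-1,0,0,0,0,0.001,0.042,-1,0,0,0,0,0.001,0.042,-1,0,0,0,0,0.001,0.042,-1,0,0,0,0,0.001,0.042,-1,0,0,0,0,0.001,0.042,-1,0,0,0,0,0.001,0.042,-1,0,0,0,0,0.001,0.03,-1,0,0,0,0,0,0.015,-1,0,0,0,0,0,0,-1])

```text
time_s: 18.9
eef_pos: [0.4439, -0.3773, 0.1783]
eef_rot: [-0.476, -0.51, -0.502, 0.511]
wrist_force: [0.6, -0.3, 0.6]
opening: 1.002
```

```bash
python3 - <<'E'
from h import *
T=camT('wrist'); im=ctrl.camera('wrist'); cv2.imwrite('pics/w7.png',im)
lm('wrist',['tray_grip','tray_mid'],T)
go([.458,-.406,.2],-3)
E
```

```text
wrist tray_grip 0.84 [ 0.4559 -0.4057  0.0233] []
wrist tray_mid 0.58 [ 0.455  -0.4066  0.0011] []
pos [ 0.4447 -0.3748  0.1793] yaw -2.3 tilt 2.02 levelrot [ 0.   -1.34  1.51] | turn x 0.7 then shift [-0.0207  0.0149  0.0305] q6 -0.86
```

View pics/w7.png

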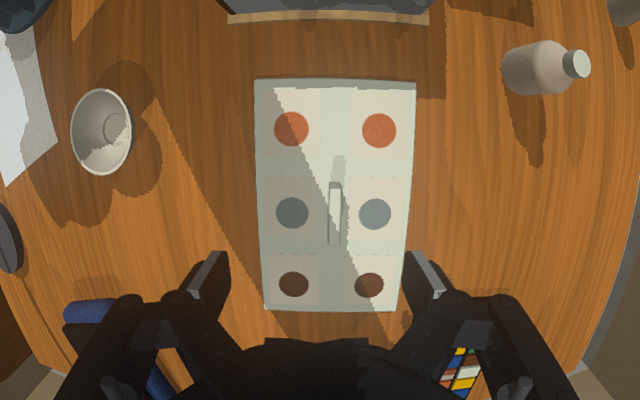

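```bash
python3 - <<'E'
from h import *
P=np.array([ray_plane('wrist',uv,.006) for uv in ((255,80),(416,83),(265,310),(397,312))]); print(P.round(4),P.mean(0).round(4))
d=(P[0]-P[2]+P[1]-P[3]); yaw=np.degrees(np.arctan2(-d[0],d[1])); print('yaw',yaw, np.linalg.norm(d)/2, np.linalg.norm(P[1]-P[0]))
P=np.array([ray_plane('wrist',uv,.038) for uv in ((335,183),(335,244))]);print(P)
go([*P.mean(0)[:2],.10],yaw)
E
```

```text
[[ 0.3805 -0.2643  0.006 ]
 [ 0.5467 -0.2722  0.006 ]
 [ 0.3669 -0.5383  0.006 ]
 [ 0.5355 -0.5476  0.006 ]] [ 0.4574 -0.4056  0.006 ]
yaw -2.578381616902138 0.2749869384769647 0.1663464836228935
[[ 0.45791953 -0.36921679  0.038     ]
 [ 0.4564915  -0.43235053  0.038     ]]
pos [ 0.4447 -0.3748  0.1793] yaw -2.3 tilt 2.02 levelrot [ 0.   -1.34  1.51] | turn x 0.3 then shift [0.0793 0.0136 0.0254] q6 -0.86
```

carry_out(motion=[0,-1.3,1.5,0.02,0.012,0.027,-1,0,0,0,0.03,0,0,-1,0,0,0,0.02,0,0,-1,0,0,0,0,0,0,-1])

```text
time_s: 19.45
eef_pos: [0.4588, -0.3961, 0.1089]
eef_rot: [0.493, 0.509, 0.49, -0.508]
wrist_force: [-0.1, -0.6, -0.1]
opening: 0.995
```

```bash
python3 - <<'E'
from h import *
T=camT('wrist'); im=ctrl.camera('wrist'); lm('wrist',['tray_grip'],T)
go([.457,-.4045,.012],-2.6)
E
```

```text
wrist tray_grip 0.87 [ 0.4588 -0.4058  0.0241] []
pos [ 0.4599 -0.3977  0.1118] yaw -1.9 tilt 0.46 levelrot [-0.    0.28 -0.36] | turn x 0.7 then shift [ 0.0998 -0.0026  0.0069] q6 -0.88
```

carry_out(motion=[0.6,0.3,-0.4,0.025,-0.002,0.007,-1,0,0,0,0.025,0,0,-1,0,0,0,0.02,0,0,-1,0,0,0,0.008,0,0,-1,0,0,0,0,0,0,-1])

```text
time_s: 20.05
eef_pos: [0.4641, -0.4075, 0.0427]
eef_rot: [-0.496, -0.509, -0.485, 0.51]
wrist_force: [0.1, -0.2, -0.1]
opening: 0.997
```

```bash
python3 - <<'E'
from h import *
go([.4575,-.4045,.014],-2.6)
E
```

```text
pos [ 0.4641 -0.4075  0.0427] yaw -2.2 tilt 0.89 levelrot [ 0.    0.68 -0.57] | turn x 0.4 then shift [ 0.0287 -0.0067 -0.0027] q6 -0.87
```

carry_out(motion=[0.4,0.6,-0.5,0.015,-0.006,-0.002,-1,0,0,0,0.012,0,0,-1,0,0,0,0,0,0,-1])

```text
time_s: 20.35
eef_pos: [0.4597, -0.4068, 0.0175]
eef_rot: [-0.491, -0.511, -0.486, 0.511]
wrist_force: [0.5, 0.4, -0.5]
opening: 1.0
```

```bash
python3 - <<'E'
from h import *
go([.4575,-.4045,.014],-2.6)
E
```

```text
pos [ 0.4597 -0.4068  0.0175] yaw -2.6 tilt 0.37 levelrot [ 0.    0.28 -0.24] | turn x -0.0 then shift [ 0.0035 -0.0023 -0.0022] q6 -0.87
```

carry_out(motion=[0,0.3,-0.2,0.003,-0.002,-0.002,-1,0,0,0,0,0,0,1,0,0,0,0,0,0,1,0,0,0,0,0,0,1,0,0,0,0,0,0,1,0,0,0,0,0,0,1,0,0,0,0,0,0,1,0,0,0,0,0,0,1])

```text
time_s: 21.15
eef_pos: [0.4582, -0.4055, 0.0156]
eef_rot: [0.489, 0.511, 0.488, -0.511]
wrist_force: [0.1, 0.0, -0.5]
opening: 0.129
```

```bash
python3 - <<'E'
from h import *
o=ctrl.get_obs();print(o['opening'],o['wrist_force'])
go([.464,-.048,.2],-3)
E
```

```text
0.12908080034711925 [ 0.13688449  0.03615253 -0.46160627]
pos [ 0.4582 -0.4055  0.0156] yaw -2.6 tilt 0.11 levelrot [-0.    0.05 -0.1 ] | turn x 0.4 then shift [-0.1844 -0.0129 -0.3574] q6 -0.87
```

carry_out(motion=[0,0,0,-0.025,0,0,1,0,0,0,-0.035,0,0,1,0,0,0,-0.035,0,0,1,0,0,0,-0.035,0,0,1,0,0,0,-0.025,0,-0.015,1,0,0,0,0,-0.001,-0.03,1,0,0,0,0,-0.001,-0.035,1,0,0,0,0,-0.001,-0.035,1,0,0,0,0,-0.001,-0.035,1,0,0,0,0,-0.001,-0.035,1])

```text
time_s: 22.15
eef_pos: [0.4578, -0.2154, 0.1716]
eef_rot: [0.484, 0.513, 0.49, -0.513]
wrist_force: [0.2, -0.4, -2.0]
opening: 0.126
```

carry_out(motion=[0,0,0,0,-0.001,-0.035,1,0,0,0,0,-0.001,-0.035,1,0,0,0,0,-0.001,-0.035,1,0,0,0,0,-0.001,-0.03,1,0,0,0,0,0,-0.015,1,0,0,0,0,0,0,1])

```text
time_s: 22.75
eef_pos: [0.4572, -0.0534, 0.1695]
eef_rot: [0.482, 0.512, 0.493, -0.512]
wrist_force: [0.2, -0.4, -2.8]
opening: 0.126
```

```bash
python3 - <<'E'
from h import *
o=ctrl.get_obs();print(o['opening'],o['wrist_force'])
T=camT('wrist'); im=ctrl.camera('wrist'); cv2.imwrite('pics/w8.png',im)
lm('wrist',['tray_grip','tray_mid','box_floor','knob_grip'],T)
go([.464,-.048,.16],-3)
E
```

```text
0.1260375406945271 [ 0.22993185 -0.39474051 -2.77124253]
wrist tray_grip 0.97 [ 0.457  -0.0546  0.179 ] []
wrist tray_mid 0.9 [ 0.4543 -0.0577  0.1537] []
wrist tray_mid 0.29 [ 0.6796 -0.0514  0.0586] []
wrist knob_grip 0.58 [ 0.6151 -0.0503  0.0793] []
pos [ 0.458  -0.0565  0.17  ] yaw -3.0 tilt 0.83 levelrot [ 0.   -0.58  0.59] | turn x -0.0 then shift [ 0.01    0.0056 -0.0088] q6 -0.33
```

View pics/w8.png

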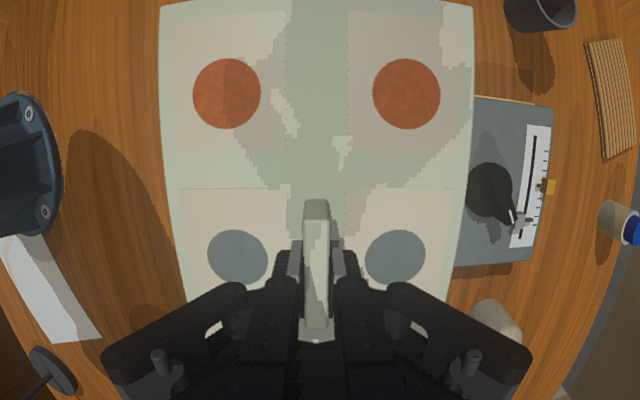

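carry_out(motion=[0,-0.6,0.6,0.01,0.006,-0.008,1,0,0,0,0.015,0,0,1,0,0,0,0.01,0,0,1,0,0,0,0,0,0,1])

```text
time_s: 23.4
eef_pos: [0.4654, -0.0526, 0.1344]
eef_rot: [-0.486, -0.514, -0.484, 0.514]
wrist_force: [-0.6, -0.6, -3.3]
opening: 0.125
```

```bash
python3 - <<'E'
from h import *
go([.464,-.048,.13],-3)
a=ctrl.camera('scene')[110:290,190:390]; b=ctrl.camera('side')[160:320,230:430]
cv2.imwrite('pics/c9.png',np.hstack([cv2.resize(a[:160],None,fx=2,fy=2,interpolation=2),cv2.resize(b,None,fx=2,fy=2,interpolation=2)]))
go([.464,-.048,.13],-3)
E
```

```text
pos [ 0.4654 -0.0526  0.1344] yaw -3.4 tilt 0.16 levelrot [-0.    0.11 -0.11] | turn x -0.4 then shift [ 0.0044 -0.0016 -0.0045] q6 -0.31
pos [ 0.4662 -0.0528  0.1357] yaw -3.4 tilt 0.27 levelrot [-0.    0.15 -0.23] | turn x -0.4 then shift [ 0.0057 -0.0025 -0.0046] q6 -0.31
```

View pics/c9.png

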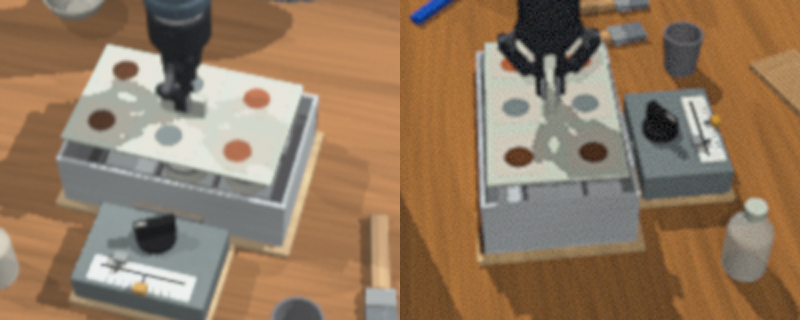

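carry_out(motion=[-0.4,0.15,-0.2,0.005,-0.002,-0.0045,1,0,0,0,0.008,0,0,1,0,0,0,0,0,0,1])

```text
time_s: 23.8
eef_pos: [0.4654, -0.0486, 0.1231]
eef_rot: [0.488, 0.513, 0.486, -0.512]
wrist_force: [-0.2, 0.1, -2.9]
opening: 0.125
```

```bash
python3 - <<'E'
from h import *
print(ctrl.get_obs()['wrist_force']);go([.464,-.048,.115],-3)
E
```

```text
[-0.15776447  0.1040781  -2.92017454]
pos [ 0.4654 -0.0486  0.1231] yaw -3.0 tilt 0.16 levelrot [ 0.    0.03 -0.16] | turn x 0.0 then shift [ 0.0081 -0.0014 -0.0006] q6 -0.31
```

carry_out(motion=[0,0,-0.15,0.007,-0.001,0,1,0,0,0,0.006,0,0,1,0,0,0,0.006,0,0,1,0,0,0,0,0,0,1])

```text
time_s: 24.2
eef_pos: [0.4643, -0.0484, 0.1025]
eef_rot: [-0.487, -0.513, -0.487, 0.513]
wrist_force: [0.8, -0.1, -2.7]
opening: 0.127
```

```bash
python3 - <<'E'
from h import *
print(ctrl.get_obs()['wrist_force'],ctrl.get_obs()['opening']);go([.464,-.048,.073],-3)
E
```

```text
[ 0.78457949 -0.07066797 -2.70259731] 0.12701719624824048
pos [ 0.4643 -0.0484  0.1025] yaw -2.9 tilt 0.03 levelrot [ 0.    0.03 -0.  ] | turn x 0.1 then shift [ 0.0295 -0.0004 -0.0004] q6 -0.31
```

carry_out(motion=[0,0,0,0.009,0,0,1,0,0,0,0.008,0,0,1,0,0,0,0.007,0,0,1,0,0,0,0,0,0,1])

```text
time_s: 24.6
eef_pos: [0.4643, -0.0484, 0.0761]
eef_rot: [-0.487, -0.513, -0.487, 0.513]
wrist_force: [-0.4, -0.7, -3.7]
opening: 0.125
```

```bash
python3 - <<'E'
from h import *
print(ctrl.get_obs()['wrist_force'],ctrl.get_obs()['opening']);go([.464,-.048,.072],-3)
E
```

```text
[-0.3697205  -0.68052534 -3.74215592] 0.12529277927630744
pos [ 0.4643 -0.0484  0.0761] yaw -2.9 tilt 0.03 levelrot [-0.    0.02  0.01] | turn x 0.1 then shift [ 0.0041 -0.0003 -0.0004] q6 -0.31
```

carry_out(motion=[0,0,0,0.003,0,0,1,0,0,0,0.002,0,0,1,0,0,0,0,0,0,1])

```text
time_s: 24.9
eef_pos: [0.4646, -0.0485, 0.0718]
eef_rot: [-0.487, -0.512, -0.487, 0.513]
wrist_force: [-0.5, -0.1, -3.0]
opening: 0.124
```

```bash
python3 - <<'E'
from h import *
print(ctrl.get_obs()['wrist_force'],ctrl.get_obs()['opening']);go([.464,-.048,.072],-3)
E
```

```text
[-0.45400143 -0.05738999 -2.98190302] 0.12377405658561381
pos [ 0.4646 -0.0485  0.0718] yaw -2.9 tilt 0.04 levelrot [0.   0.03 0.04] | turn x 0.1 then shift [-0.0002 -0.0006 -0.0005] q6 -0.31
```

carry_out(motion=[0,0,0,0.0015,0,0,1,0,0,0,0,0,0,-1,0,0,0,0,0,0,-1,0,0,0,0,0,0,-1,0,0,0,0,0,0,-1,0,0,0,-0.02,0,0,-1,0,0,0,-0.04,0,0,-1,0,0,0,-0.045,0,0,-1,0,0,0,-0.045,0,0,-1,0,0,0,0,0,0,-1])

```text
time_s: 25.9
eef_pos: [0.465, -0.0487, 0.2268]
eef_rot: [-0.487, -0.512, -0.487, 0.513]
wrist_force: [1.7, -0.4, 0.7]
opening: 1.003
```

```bash
python3 - <<'E'
from h import *
T=camT('wrist'); im=ctrl.camera('wrist'); cv2.imwrite('pics/w10.png',im)
lm('wrist',['tray_grip','tray_mid','brush_a_c'],T)
go([.585,.20,.2],90)
T=camT('scene'); ctrl.camera('scene'); lm('scene',['brush_a_c','tray_grip','tray_mid'],T)
E
```

```text
wrist tray_grip 0.63 [ 0.4649 -0.0499  0.0807] []
wrist tray_mid 0.67 [ 0.4634 -0.0514  0.0597] []
pos [ 0.4606 -0.0472  0.2189] yaw -3.0 tilt 0.8 levelrot [ 0.   -0.2   0.77] | turn x 87.0 then shift [ 0.0189 -0.2472 -0.1244] q6 -0.31
scene brush_a_c 0.83 [0.6051 0.3301 0.0062] []
scene tray_grip 0.78 [ 0.4672 -0.0502  0.0752] []
scene tray_mid 0.9 [ 0.4636 -0.0537  0.0588] []
```

View pics/w10.png

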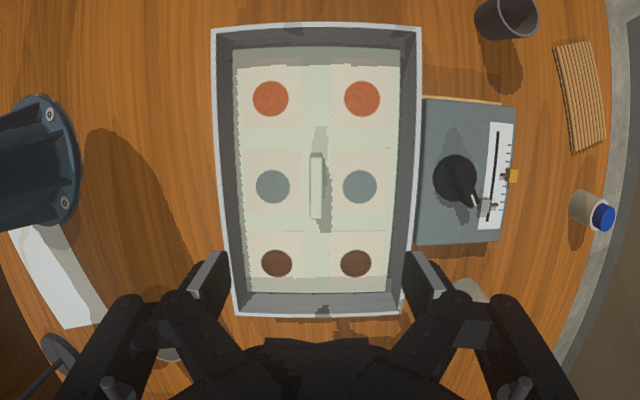

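carry_out(motion=[-8.5,-0.2,0.8,0,0,0,-1,-8.5,0,0,0,0,0,-1,-8.5,0,0,0,0,0,-1,-8.5,0,0,0,0,0,-1,-8.5,0,0,0,0,0,-1,-8.5,0,0,0,0,0,-1,-8.5,0,0,0,0,0,-1,-8.5,0,0,0,0,0,-1,-8.5,0,0,0,0,0,-1,-8.5,0,0,0,0,0,-1])

```text
time_s: 27.3
eef_pos: [0.4563, -0.0458, 0.2093]
eef_rot: [0.7, 0.044, 0.712, -0.039]
wrist_force: [1.1, -0.1, -0.3]
opening: 1.002
```

carry_out(motion=[-6,0,0,0,0.02,0.01,-1,0,0,0,0,0.04,0.02,-1,0,0,0,0,0.04,0.02,-1,0,0,0,0.01,0.04,0.02,-1,0,0,0,0.01,0.04,0.02,-1,0,0,0,0.01,0.04,0.02,-1,0,0,0,0,0.02,0.01,-1,0,0,0,0,0,0,-1])

```text
time_s: 28.1
eef_pos: [0.5815, 0.2006, 0.1694]
eef_rot: [0.698, 0.005, 0.716, -0.001]
wrist_force: [0.3, -0.0, -0.1]
opening: 0.997
```

```bash
cat >> h.py <<'E'
def wood(z=.014,prev=None):
    "brushes by network masks"
    T=camT('wrist'); im=ctrl.camera('wrist')
    lm('wrist',['brush_a_c'],T)
    for d in ctrl.trace('wrist','brush_a_c'):
        v,u=np.nonzero(d['pixels']); P=np.array([ray_plane('wrist',a,z,T)[:2] for a in zip(u,v)]); e,V=np.linalg.eigh(np.cov(P.T))
        ax=V[:,1]; s=P@ax; c=P.mean(0); c=c+ax*((s.max()+s.min())/2-c@ax)
        print(round(d['conf'],2),len(u),[int(u.mean()),int(v.mean())],'mid',c.round(4),'len',(s.max()-s.min()).round(3),'dir',np.degrees(np.arctan2(ax[1],ax[0])).round(1))
    return im
E
python3 - <<'E'
from h import *
cv2.imwrite('pics/w11.png',wood())
go([.57,.226,.1],90)
E
```

```text
wrist brush_a_c 0.59 [0.6043 0.3237 0.0114] []
0.57 3480 [431, 195] mid [0.599  0.3258] len 0.168 dir -175.3
pos [0.5806 0.1974 0.1699] yaw 89.3 tilt 1.54 levelrot [-0.   -1.51 -0.3 ] | turn x -0.7 then shift [ 0.0699  0.0286 -0.0106] q6 -1.43
```

View pics/w11.png

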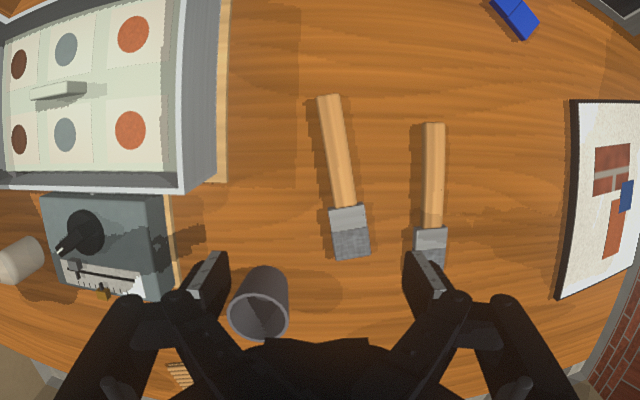

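```bash
python3 - <<'E'
from h import *
for a,b in (((329,95),(351,257)),((434,124),(430,268))):
    p,q=ray_plane('wrist',a,.014),ray_plane('wrist',b,.012); m=(p+q)/2; d=q-p
    ang=np.degrees(np.arctan2(d[1],d[0])); print(p.round(4),q.round(4),m.round(4),np.linalg.norm(d).round(4),ang.round(1)); 
    go([*m[:2],.1],ang+90)
E
```

```text
[0.4898 0.2121 0.014 ] [0.66   0.2357 0.012 ] [0.5749 0.2239 0.013 ] 0.1719 7.9
pos [0.5806 0.1974 0.1699] yaw 89.3 tilt 1.54 levelrot [-0.   -1.51 -0.3 ] | turn x -8.6 then shift [ 0.0699  0.027  -0.002 ] q6 -1.43
[0.5158 0.3189 0.014 ] [0.6792 0.3301 0.012 ] [0.5975 0.3245 0.013 ] 0.1637 3.9
pos [0.5806 0.1974 0.1699] yaw 89.3 tilt 1.54 levelrot [-0.   -1.51 -0.3 ] | turn x -4.6 then shift [0.0699 0.1257 0.0256] q6 -1.43
```

carry_out(motion=[-4.5,-1.5,-0.3,0.01,0.013,-0.002,-1,-4.2,0,0,0.03,0.013,-0.002,-1,0,0,0,0.03,0,0,-1,0,0,0,0.03,0,0,-1,0,0,0,0.015,0,0,-1,0,0,0,0,0,0,-1])

```text
time_s: 28.85
eef_pos: [0.577, 0.2154, 0.0555]
eef_rot: [0.708, -0.048, 0.703, 0.048]
wrist_force: [-0.2, -0.3, 0.4]
opening: 1.001
```

```bash
python3 - <<'E'
from h import *
go([.574,.2239,.006],97.9)
E
```

```text
pos [0.577  0.2154 0.0555] yaw 97.8 tilt 0.37 levelrot [-0.    0.36  0.07] | turn x -0.1 then shift [ 0.0495  0.0088 -0.0018] q6 -1.54
```

carry_out(motion=[0,0.3,0,0.012,0.009,-0.002,-1,0,0,0,0.018,0,0,-1,0,0,0,0.012,0,0,-1,0,0,0,0,0,0,-1])

```text
time_s: 29.25
eef_pos: [0.577, 0.2242, 0.0161]
eef_rot: [0.708, -0.047, 0.703, 0.047]
wrist_force: [0.2, -0.6, -1.1]
opening: 1.0
```

```bash
python3 - <<'E'
from h import *
go([.574,.2239,.006],97.9)
E
```

```text
pos [0.577  0.2242 0.0161] yaw 97.6 tilt 0.43 levelrot [-0.    0.43  0.04] | turn x -0.3 then shift [ 0.0101  0.0001 -0.003 ] q6 -1.52
```

carry_out(motion=[0,0.4,0,0.01,0,-0.002,-1,0,0,0,0,0,0,0.5,0,0,0,0,0,0,1,0,0,0,0,0,0,1,0,0,0,0,0,0,1,0,0,0,0,0,0,1,0,0,0,0,0,0,1,0,0,0,0,0,0,1])

```text
time_s: 30.05
eef_pos: [0.5776, 0.2249, 0.009]
eef_rot: [0.707, -0.047, 0.704, 0.047]
wrist_force: [-0.1, -0.5, 0.0]
opening: 0.249
```

```bash
python3 - <<'E'
from h import *
o=ctrl.get_obs();print(o['opening'],o['wrist_force'])
e=np.radians(-3); ex=np.array([np.cos(e),np.sin(e)])
p=np.array([.4643,-.0485])+.044*ex; print(p)
go([*p,.2],-3)
p=np.array([.4643,-.0485])-.044*ex; print(p)
E
```

```text
0.24891637610107 [-0.08215687 -0.50886406  0.00671378]
[ 0.5082397  -0.05080278]
pos [0.5776 0.2249 0.009 ] yaw 97.7 tilt 0.32 levelrot [-0.    0.32  0.02] | turn x -79.3 then shift [-0.191   0.0548 -0.2789] q6 -1.52
[ 0.4203603  -0.04619722]
```

carry_out(motion=[0,0,0,-0.025,0,0,1,0,0,0,-0.04,0,0,1,0,0,0,-0.045,0,0,1,0,0,0,-0.04,0,0,1,8,0,0,-0.03,0,0,1,8.5,0,0,0,0,0,1,8.5,0,0,0,0,0,1,8.5,0,0,0,0,0,1,8.5,0,0,0,0,0,1,8.5,0,0,0,0,0,1])

```text
time_s: 31.05
eef_pos: [0.575, 0.2243, 0.1953]
eef_rot: [0.657, 0.263, 0.656, -0.263]
wrist_force: [-0.3, 0.1, -2.0]
opening: 0.256
```

carry_out(motion=[8.5,0,0,0,0,0,1,8.5,0,0,0,0,0,1,8.5,0,0,0,0,0,1,8.5,0,0,0,0,0,1,8.5,0,0,0,0,0,1,8,0,0,0,0,0,1,0,0,0,0,0,0,1])

```text
time_s: 31.75
eef_pos: [0.5734, 0.2238, 0.1936]
eef_rot: [-0.477, -0.521, -0.477, 0.522]
wrist_force: [0.0, -0.2, -1.6]
opening: 0.257
```

```bash
python3 - <<'E'
from h import *
o=ctrl.get_obs();print(o['opening'],o['wrist_force'])
go([.5082,-.0508,.16],-3)
E
```

```text
0.2566386676116074 [ 0.04212381 -0.20122951 -1.5564719 ]
pos [0.5734 0.2238 0.1936] yaw -5.1 tilt 0.08 levelrot [0.   0.05 0.06] | turn x -2.1 then shift [ 0.0336 -0.0508  0.2777] q6 0.27
```

carry_out(motion=[-2,0,0,0,-0.004,0.025,1,0,0,0,0,-0.008,0.042,1,0,0,0,0,-0.008,0.042,1,0,0,0,0,-0.008,0.042,1,0,0,0,0,-0.008,0.042,1,0,0,0,0,-0.008,0.042,1,0,0,0,0,-0.006,0.03,1,0,0,0,0.01,0,0.01,1,0,0,0,0.01,0,0,1,0,0,0,0,0,0,1])

```text
time_s: 32.75
eef_pos: [0.5093, -0.0565, 0.1717]
eef_rot: [0.497, 0.503, 0.497, -0.503]
wrist_force: [-0.3, 0.7, -0.4]
opening: 0.252
```

```bash
python3 - <<'E'
from h import *
o=ctrl.get_obs();print(o['opening'],o['wrist_force'])
T=camT('wrist'); im=ctrl.camera('wrist'); cv2.imwrite('pics/w12.png',im)
lm('wrist',['tray_grip','brush_a_c'],T)
go([.5082,-.0508,.12],-3)
E
```

```text
0.25195706800650924 [-0.3406996   0.73357294 -0.36068839]
wrist tray_grip 0.92 [ 0.4644 -0.0477  0.0781] []
pos [ 0.5104 -0.0562  0.1733] yaw -0.6 tilt 0.18 levelrot [-0.    0.07 -0.16] | turn x 2.4 then shift [ 0.0533 -0.0025 -0.0053] q6 -0.33
```

View pics/w12.png

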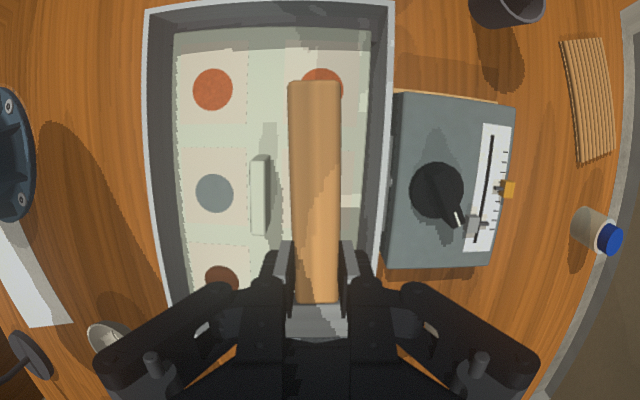

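carry_out(motion=[2.4,0,-0.15,0.01,-0.002,-0.005,1,0,0,0,0.02,0,0,1,0,0,0,0.015,0,0,1,0,0,0,0,0,0,1])

```text
time_s: 33.3
eef_pos: [0.5111, -0.0467, 0.1291]
eef_rot: [0.49, 0.512, 0.487, -0.511]
wrist_force: [-0.6, -0.4, -0.2]
opening: 0.255
```

```bash
python3 - <<'E'
from h import *
o=ctrl.get_obs();print(o['opening'],o['wrist_force'])
go([.5082,-.0508,.074],-3)
E
```

```text
0.2554735170494765 [-0.56895349 -0.37780554 -0.22652704]
pos [ 0.5111 -0.0467  0.1291] yaw -2.6 tilt 0.27 levelrot [ 0.    0.09 -0.25] | turn x 0.4 then shift [ 0.0551 -0.0026  0.0042] q6 -0.28
```

carry_out(motion=[0.4,0,-0.2,0.012,-0.002,0.003,1,0,0,0,0.015,0,0,1,0,0,0,0.012,0,0,1,0,0,0,0,0,0,1])

```text
time_s: 33.7
eef_pos: [0.5108, -0.0485, 0.09]
eef_rot: [0.489, 0.512, 0.486, -0.512]
wrist_force: [-0.5, -1.0, -1.8]
opening: 0.252
```

```bash
python3 - <<'E'
from h import *
o=ctrl.get_obs();print(o['opening'],o['wrist_force'])
go([.5082,-.0508,.074],-3)
E
```

```text
0.2515201842652383 [-0.52030072 -0.96821728 -1.75478716]
pos [ 0.5108 -0.0485  0.09  ] yaw -2.8 tilt 0.27 levelrot [-0.    0.14 -0.23] | turn x 0.2 then shift [ 0.016  -0.0025  0.0024] q6 -0.28
```

carry_out(motion=[0,0,-0.2,0.01,-0.002,0.002,1,0,0,0,0.006,0,0,1,0,0,0,0,0,0,1])

```text
time_s: 34.0
eef_pos: [0.5093, -0.0509, 0.0736]
eef_rot: [-0.489, -0.512, -0.486, 0.512]
wrist_force: [-0.4, 0.1, -0.8]
opening: 0.254
```

```bash
python3 - <<'E'
from h import *
o=ctrl.get_obs();print(o['opening'],o['wrist_force'])
go([.5082,-.0508,.072],-3)
E
```

```text
0.25421617462858365 [-0.38178074  0.14609606 -0.81927375]
pos [ 0.5093 -0.0509  0.0736] yaw -2.8 tilt 0.19 levelrot [ 0.    0.17 -0.09] | turn x 0.2 then shift [ 0.0016 -0.0011 -0.    ] q6 -0.28
```

carry_out(motion=[0,0,0,0.001,0,0,0.1,0,0,0,0,0,0,0.1,0,0,0,0,0,0,0.1,0,0,0,-0.015,0,0,0.1,0,0,0,-0.035,0,0,0.1,0,0,0,-0.045,0,0,-1,0,0,0,-0.045,0,0,-1,0,0,0,0,0,0,-1])

```text
time_s: 34.8
eef_pos: [0.5092, -0.0507, 0.2187]
eef_rot: [-0.489, -0.512, -0.486, 0.512]
wrist_force: [0.7, -0.1, 0.5]
opening: 0.937
```

```bash
python3 - <<'E'
from h import *
T=camT('wrist'); im=ctrl.camera('wrist'); cv2.imwrite('pics/w13.png',im)
lm('wrist',['tray_grip','tray_mid','brush_a_c'],T)
T=camT('scene'); ctrl.camera('scene'); lm('scene',['brush_a_c','tray_grip'],T)
go([.59,.30,.18],94)
E
```

```text
wrist tray_grip 0.72 [ 0.4657 -0.0496  0.0828] []
wrist tray_mid 0.64 [ 0.4644 -0.0494  0.0574] []
scene brush_a_c 0.92 [0.6062 0.3312 0.0026] []
scene tray_grip 0.74 [ 0.4664 -0.0508  0.0788] []
pos [ 0.5043 -0.0492  0.2098] yaw -2.8 tilt 0.76 levelrot [ 0.   -0.08  0.75] | turn x 83.2 then shift [ 0.0298 -0.3423 -0.1098] q6 -0.28
```

View pics/w13.png

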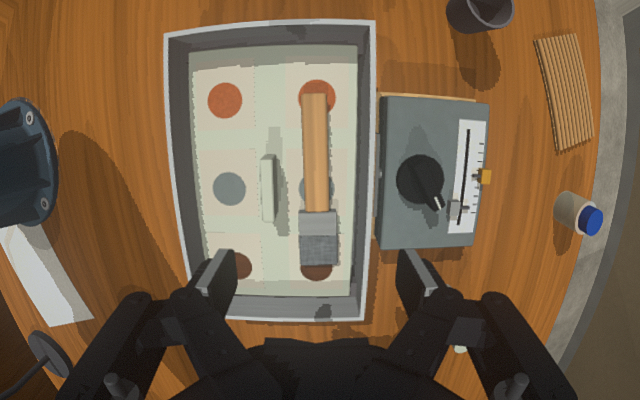

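carry_out(motion=[-8.5,0,0.7,0,0,0,-1,-8.5,0,0,0,0,0,-1,-8.5,0,0,0,0,0,-1,-8.5,0,0,0,0,0,-1,-8.5,0,0,0,0,0,-1,-8.5,0,0,0,0,0,-1,-8.5,0,0,0,0,0,-1,-8.5,0,0,0,0,0,-1,-8.5,0,0,0,0,0,-1,-8.5,0,0,0,0,0,-1])

```text
time_s: 36.15
eef_pos: [0.498, -0.0473, 0.1966]
eef_rot: [0.698, 0.044, 0.714, -0.038]
wrist_force: [-0.1, 0.3, 0.5]
opening: 1.0
```

carry_out(motion=[-8.5,0,0,0,0.02,0.006,-1,0,0,0,0,0.042,0.013,-1,0,0,0,0,0.042,0.013,-1,0,0,0,0,0.042,0.013,-1,0,0,0,0,0.042,0.013,-1,0,0,0,0,0.042,0.013,-1,0,0,0,0.01,0.042,0.013,-1,0,0,0,0.02,0.04,0.013,-1,0,0,0,0.01,0.015,0.005,-1,0,0,0,0,0,0,-1])

```text
time_s: 37.15
eef_pos: [0.5878, 0.2941, 0.1421]
eef_rot: [0.692, -0.009, 0.721, 0.015]
wrist_force: [-0.6, -1.6, 0.2]
opening: 1.001
```

```bash
python3 - <<'E'
from h import *
cv2.imwrite('pics/w14.png',wood())
go([.602,.325,.1],94)
E
```

```text
wrist brush_a_c 0.75 [0.6046 0.3253 0.0106] []
0.88 5266 [348, 209] mid [0.6007 0.3266] len 0.174 dir -176.9
0.31 25055 [77, 149] mid [ 0.5797 -0.009 ] len 0.458 dir 146.1
pos [0.589  0.2914 0.1447] yaw 91.8 tilt 2.25 levelrot [ 0.   -2.18 -0.56] | turn x -2.2 then shift [0.0447 0.0327 0.0154] q6 -1.34
```

carry_out(motion=[-1.7,-2.2,-0.6,0.01,0.017,0.006,-1,0,0,0,0.025,0.016,0.006,-1,0,0,0,0.025,0,0,-1,0,0,0,0.02,0,0,-1,0,0,0,0,0,0,-1])

```text
time_s: 37.8
eef_pos: [0.6046, 0.3185, 0.0692]
eef_rot: [0.711, -0.019, 0.703, 0.019]
wrist_force: [-0.7, 0.1, -1.1]
opening: 1.002
```

```bash
python3 - <<'E'
from h import *
go([.601,.326,.008],93.5)
E
```

```text
pos [0.6046 0.3185 0.0692] yaw 93.0 tilt 0.63 levelrot [-0.    0.63 -0.  ] | turn x -0.5 then shift [ 0.0612  0.0077 -0.0031] q6 -1.31
```

carry_out(motion=[-0.5,0.6,0,0.012,0.007,-0.003,-1,0,0,0,0.018,0,0,-1,0,0,0,0.016,0,0,-1,0,0,0,0.006,0,0,-1,0,0,0,0,0,0,-1])

```text
time_s: 38.3
eef_pos: [0.6041, 0.3237, 0.0175]
eef_rot: [0.708, -0.02, 0.705, 0.021]
wrist_force: [0.5, 0.2, -2.0]
opening: 0.999
```

```bash
python3 - <<'E'
from h import *
go([.601,.326,.008],93.5)
E
```

```text
pos [0.6041 0.3237 0.0175] yaw 93.4 tilt 0.28 levelrot [ 0.    0.28 -0.06] | turn x -0.1 then shift [ 0.0095  0.0025 -0.003 ] q6 -1.31
```

carry_out(motion=[0,0.3,0,0.0095,0.0025,-0.003,-1,0,0,0,0,0,0,0.5,0,0,0,0,0,0,1,0,0,0,0,0,0,1,0,0,0,0,0,0,1,0,0,0,0,0,0,1,0,0,0,0,0,0,1,0,0,0,0,0,0,1])

```text
time_s: 39.1
eef_pos: [0.6023, 0.3271, 0.0095]
eef_rot: [0.708, -0.02, 0.706, 0.022]
wrist_force: [0.7, -0.2, -0.1]
opening: 0.252
```

```bash
python3 - <<'E'
from h import *
o=ctrl.get_obs();print(o['opening'])
go([.4204,-.0462,.2],-3)
E
```

```text
0.2517108739689735
pos [0.6023 0.3271 0.0095] yaw 93.4 tilt 0.19 levelrot [-0.    0.15 -0.11] | turn x -83.6 then shift [-0.1905  0.1621 -0.3823] q6 -1.31
```

carry_out(motion=[0,0,0,-0.025,0,0,1,0,0,0,-0.04,0,0,1,0,0,0,-0.045,0,0,1,0,0,0,-0.04,0,0,1,8,0,0,-0.03,0,0,1,8.5,0,0,0,0,0,1,8.5,0,0,0,0,0,1,8.5,0,0,0,0,0,1,8.5,0,0,0,0,0,1,8.5,0,0,0,0,0,1])

```text
time_s: 40.1
eef_pos: [0.6007, 0.326, 0.1959]
eef_rot: [0.646, 0.288, 0.646, -0.287]
wrist_force: [-0.5, -0.1, 0.1]
opening: 0.258
```

carry_out(motion=[8.5,0,0,0,0,0,1,8.5,0,0,0,0,0,1,8.5,0,0,0,0,0,1,8.5,0,0,0,0,0,1,8.0,0,0,0,0,0,1,3,0,0,0,0,0,1,0,0,0,0,0,0,1])

```text
time_s: 40.8
eef_pos: [0.5996, 0.3254, 0.1944]
eef_rot: [-0.482, -0.516, -0.483, 0.518]
wrist_force: [0.1, 0.7, -1.0]
opening: 0.254
```

```bash
python3 - <<'E'
from h import *
o=ctrl.get_obs();print(o['opening'],o['wrist_force'])
go([.4204,-.0462,.17],-3)
E
```

```text
0.2536690528979252 [ 0.10738487  0.69287893 -0.98586808]
pos [0.5996 0.3254 0.1944] yaw -4.0 tilt 0.16 levelrot [ 0.   -0.01  0.16] | turn x -1.0 then shift [ 0.0244 -0.1595  0.3805] q6 0.39
```

carry_out(motion=[0,0,0,0,-0.009,0.02,1,0,0,0,0,-0.016,0.038,1,0,0,0,0,-0.016,0.038,1,0,0,0,0,-0.016,0.038,1,0,0,0,0,-0.016,0.038,1,0,0,0,0,-0.016,0.038,1,0,0,0,0,-0.016,0.038,1,0,0,0,0,-0.016,0.038,1,0,0,0,0,-0.016,0.038,1,0,0,0,0,-0.012,0.025,1])

```text
time_s: 41.8
eef_pos: [0.4241, -0.0224, 0.1935]
eef_rot: [0.489, 0.511, 0.489, -0.51]
wrist_force: [-1.2, -0.8, -0.1]
opening: 0.251
```

carry_out(motion=[0,0,0,0.01,0,0,1,0,0,0,0,0,0,1])

```text
time_s: 42.0
eef_pos: [0.423, -0.0251, 0.1836]
eef_rot: [0.489, 0.512, 0.488, -0.511]
wrist_force: [-0.0, 0.1, -1.1]
opening: 0.254
```

```bash
python3 - <<'E'
from h import *
o=ctrl.get_obs();print(o['opening'],o['wrist_force'])
T=camT('wrist'); im=ctrl.camera('wrist'); cv2.imwrite('pics/w15.png',im)
lm('wrist',['tray_grip'],T)
go([.4204,-.0462,.12],-3)
E
```

```text
0.2543173990093834 [-0.04499285  0.10013557 -1.10619478]
wrist tray_grip 0.59 [ 0.4638 -0.0502  0.0817] []
pos [ 0.4241 -0.0246  0.1846] yaw -2.5 tilt 0.25 levelrot [ 0.    0.08 -0.24] | turn x 0.5 then shift [ 0.0646 -0.0025  0.0217] q6 -0.29
```

carry_out(motion=[0.5,0,-0.2,0.015,-0.001,0.02,1,0,0,0,0.02,-0.001,0,1,0,0,0,0.02,0,0,1,0,0,0,0.005,0,0,1,0,0,0,0,0,0,1])

```text
time_s: 42.6
eef_pos: [0.4255, -0.0413, 0.125]
eef_rot: [0.491, 0.511, 0.488, -0.51]
wrist_force: [-0.2, -0.4, -0.5]
opening: 0.252
```

```bash
python3 - <<'E'
from h import *
o=ctrl.get_obs();print(o['opening'],o['wrist_force'])
go([.4204,-.0462,.073],-3)
E
```

```text
0.25185921658087157 [-0.20401448 -0.43833136 -0.50887983]
pos [ 0.4255 -0.0413  0.125 ] yaw -2.4 tilt 0.29 levelrot [ 0.    0.08 -0.28] | turn x 0.6 then shift [ 0.052  -0.0048  0.0051] q6 -0.33
```

carry_out(motion=[0.5,0,-0.3,0.012,-0.005,0.004,1,0,0,0,0.014,0,0,1,0,0,0,0.012,0,0,1,0,0,0,0,0,0,1])

```text
time_s: 43.0
eef_pos: [0.4221, -0.0451, 0.0873]
eef_rot: [0.489, 0.512, 0.486, -0.512]
wrist_force: [-0.6, 0.2, -0.7]
opening: 0.253
```

```bash
python3 - <<'E'
from h import *
o=ctrl.get_obs();print(o['opening'],o['wrist_force'])
go([.4204,-.0462,.073],-3)
E
```

```text
0.25270929079561294 [-0.60307634  0.24080322 -0.65924254]
pos [ 0.4221 -0.0451  0.0873] yaw -2.8 tilt 0.26 levelrot [-0.    0.17 -0.19] | turn x 0.2 then shift [ 0.0143 -0.0017  0.0012] q6 -0.34
```

carry_out(motion=[0,0.1,-0.2,0.009,-0.001,0.001,1,0,0,0,0.005,0,0,1,0,0,0,0,0,0,1])

```text
time_s: 43.3
eef_pos: [0.4219, -0.0465, 0.0735]
eef_rot: [-0.489, -0.512, -0.487, 0.512]
wrist_force: [0.1, 0.2, -0.7]
opening: 0.251
```

```bash
python3 - <<'E'
from h import *
o=ctrl.get_obs();print(o['opening'],o['wrist_force'])
go([.4204,-.0462,.072],-3)
E
```

```text
0.2506276709383759 [ 0.08768465  0.19339016 -0.73781483]
pos [ 0.4219 -0.0465  0.0735] yaw -2.8 tilt 0.14 levelrot [ 0.    0.12 -0.08] | turn x 0.2 then shift [ 0.0015 -0.0015 -0.0003] q6 -0.34
```

carry_out(motion=[0,0,0,0.001,0,0,0.1,0,0,0,0,0,0,0.1,0,0,0,0,0,0,0.1,0,0,0,-0.015,0,0,0.1,0,0,0,-0.035,0,0,0.1,0,0,0,-0.045,0,0,-1,0,0,0,-0.04,0,0,-1,0,0,0,-0.01,0.035,0,-1,0,0,0,0,0.04,-0.01,-1,0,0,0,0,0.04,-0.01,-1])

```text
time_s: 44.3
eef_pos: [0.5393, -0.0323, 0.2292]
eef_rot: [0.491, 0.514, 0.483, -0.511]
wrist_force: [0.1, -0.0, -0.1]
opening: 0.997
```

carry_out(motion=[0,0,0,0,0.03,0,-1,0,0,0,0,0.01,0,-1,0,0,0,0,0,0,-1])

```text
time_s: 44.6
eef_pos: [0.5855, -0.0334, 0.231]
eef_rot: [0.493, 0.514, 0.483, -0.51]
wrist_force: [-0.1, -0.8, -0.1]
opening: 0.997
```

```bash
python3 - <<'E'
from h import *
T=camT('wrist'); im=ctrl.camera('wrist'); np.save('pics/w16.npy',im)
cv2.imwrite('pics/w16.png',im)
lm('wrist',['knob_grip','pointer_tip','index_tip','brush_a_c','tray_grip'],T)
for t in ('knob_grip','pointer_tip','index_tip'):
    for d in ctrl.trace('wrist',t)[:1]:
        v,u=np.nonzero(d['pixels']); print(t,d['conf'],len(u),u.min(),u.max(),v.min(),v.max())
go([.617,-.0545,.2],-3)
E
```

```text
wrist knob_grip 0.8 [ 0.6169 -0.0499  0.0803] []
wrist pointer_tip 0.62 [ 0.6748 -0.0893  0.0605] []
wrist pointer_tip 0.47 [ 0.5073 -0.0515  0.0716] []
wrist index_tip 0.63 [ 0.6818 -0.0525  0.0619] []
wrist brush_a_c 0.59 [ 0.4207 -0.053   0.0727] []
wrist tray_grip 0.68 [ 0.4656 -0.0487  0.0796] []
knob_grip 0.61 2001 321 370 171 226
pointer_tip 0.59 212 377 398 214 228
index_tip 0.8 219 404 422 182 198
pos [ 0.5839 -0.0335  0.2313] yaw -2.8 tilt 0.9 levelrot [ 0.    0.32 -0.84] | turn x 0.2 then shift [0.0313 0.0341 0.0192] q6 -0.21
```

View pics/w16.png

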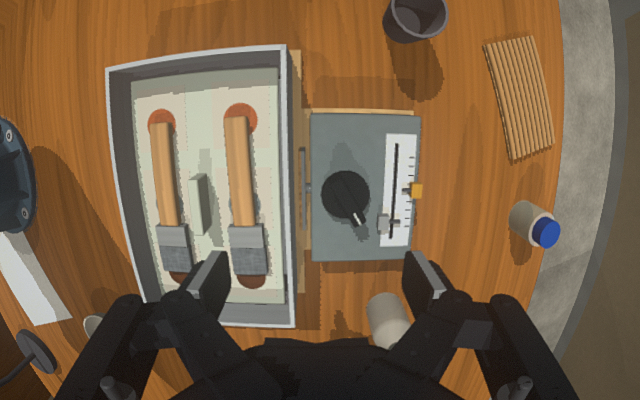

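```bash
python3 - <<'E'
from h import *
im=np.load('pics/w16.npy'); T=camT('wrist')
hsv=cv2.cvtColor(im[165:232,318:374],cv2.COLOR_BGR2HSV); 
v,u=np.nonzero(hsv[...,2]>150); v+=165;u+=318
P=np.array([ray_plane('wrist',a,.091,T)[:2] for a in zip(u,v)]); ok=np.linalg.norm(P-[.617,-.053],axis=1)<.04;u,v,P=u[ok],v[ok],P[ok]
e,V=np.linalg.eigh(np.cov(P.T)); print(len(P),u.min(),u.max(),v.min(),v.max(),P.mean(0),np.sqrt(e),np.degrees(np.arctan2(V[1,1],V[0,1])))
d=P.mean(0)-[.617,-.0525]; print('from centre',np.linalg.norm(d),np.degrees(np.arctan2(d[1],d[0])))
for uv in ((346,195),(322,195),(370,195)): print(ray_plane('wrist',uv,.065,T).round(4))
K=cv2.resize(im[165:232,318:430],None,fx=7,fy=7,interpolation=2); cv2.imwrite('pics/k.png',K)
for n,uv in (('pt',(383,222)),('ix',(409,190))): print(n,ray_plane('wrist',uv,.055,T).round(4))
E
```

```text
25 354 360 213 224 [ 0.62344472 -0.07015257] [0.00055988 0.00410777] 117.56598811851971
from centre 0.018792220373394033 -69.94354012467339
[ 0.6155 -0.0529  0.065 ]
[ 0.5904 -0.0515  0.065 ]
[ 0.6411 -0.0543  0.065 ]
pt [ 0.6582 -0.0902  0.055 ]
ix [ 0.6876 -0.054   0.055 ]
```

```bash
python3 - <<'E'
from h import *
go([.616,-.053,.13],27.5)
E
```

```text
pos [ 0.5839 -0.0335  0.2313] yaw -2.8 tilt 0.9 levelrot [ 0.    0.32 -0.84] | turn x -30.3 then shift [0.1013 0.0195 0.0321] q6 -0.21
```

carry_out(motion=[-8,0.3,-0.8,0,0,0,0.1,-8,0,0,0,0,0,0.1,-8,0,0,0,0,0,0.1,-6,0,0,0,0,0,0.1,0,0,0,0.02,0.01,0.016,0.1,0,0,0,0.03,0.01,0.015,0.1,0,0,0,0.03,0,0,0.1,0,0,0,0.015,0,0,0.1,0,0,0,0,0,0,0.1])

```text
time_s: 45.95
eef_pos: [0.6175, -0.0528, 0.1372]
eef_rot: [0.61, 0.362, 0.605, -0.362]
wrist_force: [-0.0, 0.5, 0.4]
opening: 0.451
```

```bash
python3 - <<'E'
from h import *
T=camT('wrist'); im=ctrl.camera('wrist'); cv2.imwrite('pics/w17.png',im)
lm('wrist',['knob_grip','pointer_tip','index_tip'],T)
hsv=cv2.cvtColor(im,cv2.COLOR_BGR2HSV)
for d in ctrl.trace('wrist','knob_grip')[:1]:
    v,u=np.nonzero(d['pixels']); print(u.min(),u.max(),v.min(),v.max(),ray_plane('wrist',((u.min()+u.max())/2,(v.min()+v.max())/2),.07,T))
    m=cv2.dilate(d['pixels'].astype(np.uint8),np.ones((5,5)))
    v,u=np.nonzero(m&(hsv[...,2]>150)&(hsv[...,1]<60))
    P=np.array([ray_plane('wrist',a,.091,T)[:2] for a in zip(u,v)]); 
    if len(P)>3: e,V=np.linalg.eigh(np.cov(P.T)); print(len(P),P.mean(0),np.sqrt(e),np.degrees(np.arctan2(V[1,1],V[0,1])))
go([.616,-.053,.07],27.5)
E
```

```text
wrist knob_grip 0.86 [ 0.6177 -0.0522  0.0809] []
wrist pointer_tip 0.62 [ 0.6783 -0.0865  0.0591] []
wrist index_tip 0.57 [ 0.6786 -0.0489  0.0598] []
281 350 173 257 [ 0.61754891 -0.05512395  0.07      ]
69 [ 0.6253109 -0.069744 ] [0.00073995 0.0039305 ] 117.47970648818085
pos [ 0.6201 -0.0533  0.1414] yaw 28.4 tilt 0.79 levelrot [-0.    0.59 -0.52] | turn x 0.9 then shift [ 0.0714 -0.0035 -0.0021] q6 -0.77
```

carry_out(motion=[0.9,0.6,-0.5,0.015,-0.003,-0.002,0.1,0,0,0,0.02,0,0,0.1,0,0,0,0.015,0,0,0.1,0,0,0,0,0,0,0.1])

```text
time_s: 46.6
eef_pos: [0.6183, -0.0533, 0.0922]
eef_rot: [0.606, 0.368, 0.602, -0.367]
wrist_force: [-0.4, 1.0, -0.1]
opening: 0.453
```

```bash
python3 - <<'E'
from h import *
go([.6168,-.053,.07],27.5)
E
```

```text
pos [ 0.6183 -0.0533  0.0922] yaw 27.4 tilt 0.3 levelrot [-0.    0.17 -0.24] | turn x -0.1 then shift [ 0.0222 -0.0012 -0.0009] q6 -0.76
```

carry_out(motion=[0,0.2,-0.2,0.012,-0.001,-0.001,0.1,0,0,0,0.008,0,0,0.1,0,0,0,0,0,0,0.1,0,0,0,0,0,0,1,0,0,0,0,0,0,1,0,0,0,0,0,0,1,0,0,0,0,0,0,1,0,0,0,0,0,0,1])

```text
time_s: 47.4
eef_pos: [0.6174, -0.0527, 0.0711]
eef_rot: [0.604, 0.368, 0.604, -0.367]
wrist_force: [1.1, -0.3, -3.5]
opening: 0.146
```

```bash
python3 - <<'E'
from h import *
o=ctrl.get_obs();print(o['opening'],o['wrist_force'],o['torque'])
go([.6168,-.053,.07],27.5)
E
```

```text
0.14608938571920635 [ 1.05909422 -0.27834299 -3.45877553] [-0.02782656 -0.03799674  0.03133174]
pos [ 0.6174 -0.0527  0.0711] yaw 27.4 tilt 0.06 levelrot [ 0.   -0.03 -0.05] | turn x -0.1 then shift [ 0.0011 -0.0006 -0.    ] q6 -0.76
```

carry_out(motion=[6,0,0,0,0,0,1,8,0,0,0,0,0,1,8,0,0,0,0,0,1,8,0,0,0,0,0,1,8,0,0,0,0,0,1,8,0,0,0,0,0,1,8,0,0,0,0,0,1,8,0,0,0,0,0,1,6,0,0,0,0,0,1,0,0,0,0,0,0,1])

```text
time_s: 48.4
eef_pos: [0.6185, -0.0529, 0.0711]
eef_rot: [0.281, 0.65, 0.28, -0.648]
wrist_force: [0.3, 0.4, -2.0]
opening: 0.148
```

```bash
python3 - <<'E'
from h import *
o=ctrl.get_obs();print(o['opening'],o['wrist_force'],o['torque'])
go([.6168,-.053,.07])
T=camT('wrist'); ctrl.camera('wrist'); lm('wrist',['pointer_tip','index_tip','knob_grip'],T)
T=camT('scene'); ctrl.camera('scene'); lm('scene',['pointer_tip','index_tip'],T)
E
```

```text
0.14785195255861028 [ 0.27001225  0.39115158 -2.00899882] [-0.01405062  0.01096203 -0.03672742]
pos [ 0.6185 -0.0529  0.0711] yaw -43.3 tilt 0.21 levelrot [-0.   -0.15 -0.14] | turn x 0 then shift [ 0.0011 -0.0012  0.0012] q6 0.48
wrist pointer_tip 0.83 [ 0.6746 -0.0782  0.0585] []
wrist index_tip 0.57 [ 0.6793 -0.05    0.06  ] []
wrist knob_grip 0.66 [ 0.619  -0.0505  0.0805] []
scene pointer_tip 0.36 [ 0.6765 -0.0822  0.0605] []
scene index_tip 0.44 [ 0.6815 -0.0511  0.0611] []
```

carry_out(motion=[6,-0.1,-0.1,0,0,0,1,8,0,0,0,0,0,1,8,0,0,0,0,0,1,8,0,0,0,0,0,1,8,0,0,0,0,0,1,8,0,0,0,0,0,1,8,0,0,0,0,0,1,6,0,0,0,0,0,1,0,0,0,0,0,0,1])

```text
time_s: 49.65
eef_pos: [0.6188, -0.0539, 0.0711]
eef_rot: [-0.093, 0.702, -0.094, -0.7]
wrist_force: [0.8, 0.1, -2.5]
opening: 0.146
```

```bash
python3 - <<'E'
from h import *
o=ctrl.get_obs();print(o['opening'],o['wrist_force'],o['torque'])
go([.6168,-.053,.07])
E
```

```text
0.14554361266488536 [ 0.79045429  0.07206145 -2.5065971 ] [ 0.03081677 -0.0630446  -0.05243912]
pos [ 0.6188 -0.0539  0.0711] yaw -105.1 tilt 0.15 levelrot [-0.   -0.13 -0.07] | turn x 0 then shift [ 0.0011 -0.0003  0.0021] q6 1.56
```

carry_out(motion=[6,-0.1,-0.1,0,0,0.001,1,8,0,0,0,0,0,1,8,0,0,0,0,0,1,8,0,0,0,0,0,1,8,0,0,0,0,0,1,8,0,0,0,0,0,1,8,0,0,0,0,0,1,5,0,0,0,0,0,1,0,0,0,0,0,0,1])

```text
time_s: 50.55
eef_pos: [0.6181, -0.0546, 0.0711]
eef_rot: [-0.428, 0.564, -0.428, -0.562]
wrist_force: [0.6, 0.3, -3.1]
opening: 0.153
```

```bash
python3 - <<'E'
from h import *
o=ctrl.get_obs();print(o['opening'],o['wrist_force'],o['torque'])
go([.6168,-.053,.07])
T=camT('wrist'); ctrl.camera('wrist'); lm('wrist',['pointer_tip','index_tip','knob_grip'],T)
T=camT('scene'); ctrl.camera('scene'); lm('scene',['pointer_tip','index_tip'],T)
T=camT('side'); ctrl.camera('side'); lm('side',['pointer_tip','index_tip'],T)
E
```

```text
0.1532704197360196 [ 0.57316193  0.26571628 -3.07732953] [ 0.00689331 -0.10708704 -0.03428079]
pos [ 0.6181 -0.0546  0.0711] yaw -164.5 tilt 0.13 levelrot [-0.   -0.11  0.07] | turn x 0 then shift [0.0011 0.0008 0.0019] q6 2.59
wrist pointer_tip 0.6 [ 0.6782 -0.0613  0.0583] []
wrist index_tip 0.63 [ 0.6817 -0.0478  0.0596] []
wrist knob_grip 0.6 [ 0.6189 -0.0506  0.0776] []
scene pointer_tip 0.67 [ 0.5104 -0.0543  0.0704] []
scene pointer_tip 0.37 [ 0.6752 -0.0641  0.0622] []
scene index_tip 0.43 [ 0.6797 -0.0512  0.0634] []
side pointer_tip 0.57 [ 0.6835 -0.0636  0.0594] []
side index_tip 0.55 [ 0.6824 -0.0555  0.0608] []
```

carry_out(motion=[0,0,0,0,0,0,0.1,0,0,0,0,0,0,0.1,0,0,0,0,0,0,0.1,0,0,0,-0.025,0,0,0.1,0,0,0,-0.04,0,0,0.1,0,0,0,-0.02,0,0,0.1,-8,0,0,0,0,0,0.1,-8.5,0,0,0,0,0,0.1,-8.5,0,0,0,0,0,0.1,-8.5,0,0,0,0,0,0.1])

```text
time_s: 52.05
eef_pos: [0.6199, -0.0548, 0.1637]
eef_rot: [-0.244, 0.666, -0.244, -0.661]
wrist_force: [-0.3, 0.8, -0.1]
opening: 0.451
```

carry_out(motion=[-8.5,0,0,0,0,0,0.1,-8.5,0,0,0,0,0,0.1,-8.5,0,0,0,0,0,0.1,-8.5,0,0,0,0,0,0.1,-8.5,0,0,0,0,0,0.1,-8.5,0,0,0,0,0,0.1,-8.5,0,0,0,0,0,0.1,-8.5,0,0,0,0,0,0.1,-8.5,0,0,0,0,0,0.1,-8.5,0,0,0,0,0,0.1])

```text
time_s: 53.05
eef_pos: [0.6218, -0.0551, 0.1681]
eef_rot: [0.277, 0.656, 0.27, -0.648]
wrist_force: [0.8, -0.0, -1.0]
opening: 0.449
```

carry_out(motion=[-8.5,0,0,0,0,0,0.1,-8.5,0,0,0,0,0,0.1,-8.5,0,0,0,0,0,0.1,-8.5,0,0,0,0,0,0.1,-8.5,0,0,0,0,0,0.1,-8.5,0,0,0,0,0,0.1,-8,0,0,0,0,0,0.1,0,0,0,0,0,0,0.1])

```text
time_s: 53.85
eef_pos: [0.6232, -0.0553, 0.1712]
eef_rot: [0.569, 0.43, 0.557, -0.426]
wrist_force: [0.4, 0.6, -0.3]
opening: 0.448
```

```bash
python3 - <<'E'
from h import *
T=camT('wrist'); im=ctrl.camera('wrist'); cv2.imwrite('pics/w18.png',im)
lm('wrist',['knob_grip','pointer_tip','index_tip'],T)
hsv=cv2.cvtColor(im,cv2.COLOR_BGR2HSV)
for d in ctrl.trace('wrist','knob_grip')[:1]:
    m=cv2.dilate(d['pixels'].astype(np.uint8),np.ones((5,5)))
    v,u=np.nonzero(m&(hsv[...,2]>150)&(hsv[...,1]<60))
    P=np.array([ray_plane('wrist',a,.091,T)[:2] for a in zip(u,v)]); 
    if len(P)>3: e,V=np.linalg.eigh(np.cov(P.T)); print(len(P),P.mean(0),np.sqrt(e),np.degrees(np.arctan2(V[1,1],V[0,1])))
go([.6175,-.0535,.07],15.5)
E
```

```text
wrist knob_grip 0.58 [7.036e-01 1.415e-01 5.000e-04] []
wrist knob_grip 0.57 [ 0.6177 -0.0526  0.0799] []
wrist pointer_tip 0.59 [ 0.6793 -0.0621  0.0633] []
wrist index_tip 0.66 [ 0.6797 -0.0495  0.0623] []
52 [ 0.61191255 -0.03628239] [0.00060515 0.00387797] 105.04285451175011
pos [ 0.623  -0.0553  0.1709] yaw 15.3 tilt 1.07 levelrot [-0.    0.58 -0.9 ] | turn x -0.2 then shift [ 0.1009 -0.0048 -0.0032] q6 -0.54
```

carry_out(motion=[0,0.6,-0.9,0.02,-0.005,-0.003,0.1,0,0,0,0.03,0,0,0.1,0,0,0,0.02,0,0,0.1,0,0,0,0,0,0,0.1])

```text
time_s: 54.5
eef_pos: [0.6162, -0.0534, 0.0957]
eef_rot: [0.56, 0.43, 0.562, -0.431]
wrist_force: [-0.2, 0.0, 0.5]
opening: 0.453
```

```bash
python3 - <<'E'
from h import *
go([.6175,-.054,.07],15)
E
```

```text
pos [ 0.6162 -0.0534  0.0957] yaw 15.0 tilt 0.21 levelrot [ 0.   -0.13  0.16] | turn x 0.0 then shift [0.0257 0.0011 0.0009] q6 -0.54
```

carry_out(motion=[0,-0.1,0.1,0.013,0.001,0.001,0.1,0,0,0,0.011,0,0,0.1,0,0,0,0,0,0,0.1,0,0,0,0,0,0,1,0,0,0,0,0,0,1,0,0,0,0,0,0,1,0,0,0,0,0,0,1,0,0,0,0,0,0,1])

```text
time_s: 55.3
eef_pos: [0.6178, -0.054, 0.0697]
eef_rot: [0.56, 0.431, 0.561, -0.431]
wrist_force: [1.4, -0.1, -4.4]
opening: 0.146
```

carry_out(motion=[6,0,0,0,0,0,1,8,0,0,0,0,0,1,8,0,0,0,0,0,1,8,0,0,0,0,0,1,8,0,0,0,0,0,1,6,0,0,0,0,0,1,0,0,0,0,0,0,1])

```text
time_s: 56.0
eef_pos: [0.6175, -0.0538, 0.0697]
eef_rot: [-0.349, -0.615, -0.35, 0.615]
wrist_force: [1.8, 1.5, -4.6]
opening: 0.149
```

```bash
cat >> h.py <<'E'
def gauge(b=np.array([.4643,-.0485]),yaw=-3.0):
    e=np.radians(yaw); ey=np.array([-np.sin(e),np.cos(e)])
    for c in ('wrist','scene','side'):
        T=camT(c); im=ctrl.camera(c); r={}
        for t in ('pointer_tip','index_tip'):
            L=[w(T,d['point']) for d in ctrl.landmark_of(c,t)]; L=[p for p in L if p[0]>.65 and abs(p[1]+.06)<.05]
            if L: r[t]=L[0]
        if len(r)==2: print(c,'diff mm',round(1e3*(r['index_tip']-r['pointer_tip'])[:2]@ey,1),{k:v.round(4).tolist() for k,v in r.items()})
        np.save(f'pics/g_{c}.npy',im)
E
python3 - <<'E'
from h import *
o=ctrl.get_obs();print(o['opening'],o['wrist_force'])
go([.6175,-.0535,.07]); gauge()
E
```

```text
0.1491738959740078 [ 1.81168732  1.47870201 -4.63011605]
pos [ 0.6175 -0.0538  0.0697] yaw -30.8 tilt 0.06 levelrot [ 0.   -0.01  0.06] | turn x 0 then shift [-0.0003 -0.0002 -0.0003] q6 0.26
wrist diff mm 3.6 {'pointer_tip': [0.6803, -0.0554, 0.0579], 'index_tip': [0.6777, -0.0517, 0.0606]}
scene diff mm 8.1 {'pointer_tip': [0.6766, -0.058, 0.0605], 'index_tip': [0.6791, -0.05, 0.0666]}
side diff mm -0.1 {'pointer_tip': [0.6822, -0.0567, 0.059], 'index_tip': [0.6833, -0.0568, 0.061]}
```

```bash
python3 - <<'E'
from h import *
im=np.load('pics/g_wrist.npy'); T=camT('wrist')
Ti=np.linalg.inv(T); K=np.array(ctrl.camera_params('wrist')['mtx'])
def px(p):
    c=w(Ti,p); r=np.hypot(*c[:2]); th=np.arctan2(r,c[2]); return np.array([K[0,2]+K[0,0]*th*c[0]/r,K[1,2]+K[1,1]*th*c[1]/r])
# rectified top view of the plane z=.06, carrier axes, 0.2 mm/px: x 40 mm wide?, y 80 mm
e=np.radians(-3); ex=np.array([np.cos(e),np.sin(e)]); ey=np.array([-np.sin(e),np.cos(e)]); b=np.array([.4643,-.0485])
def rect(f,z,X=(.18,.24),Y=(-.07,.05),s=.0003):
    xs=np.arange(*X,s); ys=np.arange(Y[1],Y[0],-s); mp=np.array([[f([*(b+x*ex+y*ey),z]) for x in xs] for y in ys],np.float32)
    return mp
mp=rect(px,.058); A=cv2.remap(im,mp[...,0],mp[...,1],cv2.INTER_LINEAR)
out=[A]
for c in ('scene','side'):
    Tc=np.linalg.inv(camT(c)); Kc=np.array(ctrl.camera_params(c)['mtx'])
    f=lambda p:(lambda q:(Kc@q)[:2]/q[2])(w(Tc,p))
    mp=rect(f,.058); out.append(cv2.remap(np.load(f'pics/g_{c}.npy'),mp[...,0],mp[...,1],cv2.INTER_LINEAR))
O=cv2.resize(np.hstack(out),None,fx=1.3,fy=1.45); print(O.shape); cv2.imwrite('pics/g.png',O)
# wrist numeric
for t in ('pointer_tip','index_tip'):
    for d in ctrl.trace('side',t)[:0]: pass
E
```

```text
(581, 780, 3)
```

View pics/g.png

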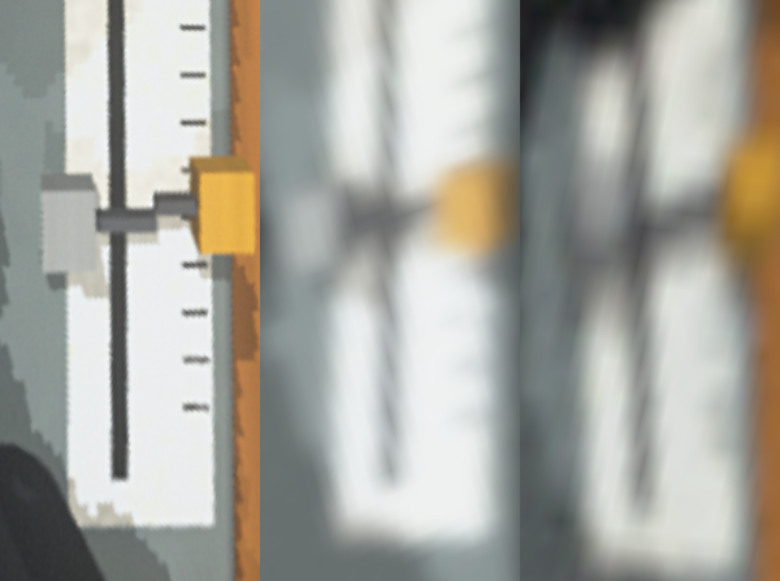

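```bash
cat >> h.py <<'E'
def rods(tag,z=.060,save=True):
    T=camT('wrist'); im=ctrl.camera('wrist'); Ti=np.linalg.inv(T); K=np.array(ctrl.camera_params('wrist')['mtx'])
    e=np.radians(-3); ex=np.array([np.cos(e),np.sin(e)]); ey=np.array([-np.sin(e),np.cos(e)]); b=np.array([.4643,-.0485]); s=.0002
    xs,ys=np.meshgrid(np.arange(.18,.24,s),np.arange(.02,-.04,-s))
    P=np.stack([b[0]+xs*ex[0]+ys*ey[0],b[1]+xs*ex[1]+ys*ey[1],np.full_like(xs,z)],-1)@Ti[:3,:3].T+Ti[:3,3]
    r=np.hypot(P[...,0],P[...,1]); th=np.arctan2(r,P[...,2])
    A=cv2.remap(im,(K[0,2]+K[0,0]*th*P[...,0]/r).astype(np.float32),(K[1,2]+K[1,1]*th*P[...,1]/r).astype(np.float32),cv2.INTER_LINEAR)
    g=cv2.cvtColor(A,cv2.COLOR_BGR2GRAY).astype(float)
    cv2.imwrite(f'pics/rods_{tag}.png',A)
    for c in range(95,150,4):
        col=g[:,c:c+4].mean(1); m=np.nonzero(col<115)[0]
        if len(m) and len(m)<80: print('x',round(180+c*.2,1),'dark y mm',round(20-m.min()*.2,1),round(20-m.max()*.2,1),'mid',round(20-m.mean()*.2,2))
E
python3 - <<'E'
from h import *
rods('a')
E
```

```text
x 202.2 dark y mm 7.6 3.2 mid 5.4
x 203.0 dark y mm 7.4 3.4 mid 5.4
x 203.8 dark y mm 7.2 3.6 mid 5.4
x 204.6 dark y mm 7.6 3.2 mid 5.79
x 208.6 dark y mm 7.6 3.6 mid 5.91
x 209.4 dark y mm 7.4 3.6 mid 5.7
```

```bash
sed -i 's/range(95,150,4)/range(135,222,4)/' h.py; python3 - <<'E'
from h import *
rods('a')
E
```

```text
x 208.6 dark y mm 7.6 4.0 mid 6.09
x 209.4 dark y mm 7.4 3.6 mid 5.7
x 210.2 dark y mm 7.4 3.6 mid 5.62
x 211.0 dark y mm 7.4 3.8 mid 5.84
x 211.8 dark y mm 7.4 3.8 mid 5.89
x 212.6 dark y mm 7.4 3.6 mid 5.73
x 213.4 dark y mm 7.2 3.8 mid 5.77
x 214.2 dark y mm 7.2 3.6 mid 5.4
x 215.0 dark y mm 10.4 5.8 mid 8.05
x 215.8 dark y mm 10.4 6.8 mid 8.6
x 216.6 dark y mm 10.4 7.2 mid 9.02
x 217.4 dark y mm 10.6 7.2 mid 9.04
x 218.2 dark y mm 10.6 7.0 mid 8.88
x 219.0 dark y mm 10.6 7.2 mid 9.04
x 219.8 dark y mm 10.6 7.2 mid 9.02
x 220.6 dark y mm 10.6 7.8 mid 9.2
x 221.4 dark y mm 10.6 5.6 mid 8.13
x 222.2 dark y mm 15.6 -13.8 mid 6.43
x 223.0 dark y mm 15.8 -13.8 mid 6.41
x 223.8 dark y mm 16.6 -33.0 mid 7.85
```

carry_out(motion=[5,0,0,0,0,0,1,6,0,0,0,0,0,1,5,0,0,0,0,0,1,3,0,0,0,0,0,1,0,0,0,0,0,0,1])

```text
time_s: 57.15
eef_pos: [0.6175, -0.0537, 0.0697]
eef_rot: [-0.239, -0.665, -0.24, 0.665]
wrist_force: [0.1, -0.7, -4.5]
opening: 0.15
```

```bash
python3 - <<'E'
from h import *
print(ctrl.get_obs()['opening']);go([.6175,-.0535,.07]); rods('b')
E
```

```text
0.14992408423746484
pos [ 0.6175 -0.0537  0.0697] yaw -50.4 tilt 0.07 levelrot [0.   0.02 0.07] | turn x 0 then shift [-0.0003 -0.0002 -0.0002] q6 0.6
x 209.4 dark y mm 9.8 8.6 mid 9.2
x 210.2 dark y mm 9.8 6.8 mid 8.66
x 211.0 dark y mm 9.8 6.8 mid 8.84
x 211.8 dark y mm 9.8 6.6 mid 8.82
x 212.6 dark y mm 9.8 8.4 mid 9.1
x 213.4 dark y mm 9.8 6.6 mid 8.37
x 214.2 dark y mm 9.6 6.8 mid 8.55
x 215.0 dark y mm 10.0 7.2 mid 8.9
x 215.8 dark y mm 10.2 7.2 mid 9.06
x 216.6 dark y mm 10.4 7.2 mid 8.93
x 217.4 dark y mm 10.4 7.2 mid 8.87
x 218.2 dark y mm 10.4 7.2 mid 8.95
x 219.0 dark y mm 10.2 7.2 mid 8.93
x 219.8 dark y mm 10.2 7.2 mid 8.77
x 220.6 dark y mm 10.2 7.0 mid 8.69
x 221.4 dark y mm 10.4 7.2 mid 8.81
x 222.2 dark y mm 15.0 -4.4 mid 7.99
x 223.0 dark y mm 15.0 -33.6 mid -1.59
x 223.8 dark y mm 15.6 -33.4 mid 3.07
```

carry_out(motion=[3,0,0,0,0,0,1,0,0,0,0,0,0,1,0,0,0,0,0,0,1])

```text
time_s: 57.5
eef_pos: [0.6175, -0.0537, 0.0697]
eef_rot: [-0.224, -0.67, -0.224, 0.671]
wrist_force: [1.5, -0.4, -4.6]
opening: 0.148
```

```bash
python3 - <<'E'
from h import *
print(ctrl.get_obs()['opening']);go([.6175,-.0535,.07]); rods('c')
E
```

```text
0.14812241444068822
pos [ 0.6175 -0.0537  0.0697] yaw -53.1 tilt 0.07 levelrot [-0.    0.02  0.07] | turn x 0 then shift [-0.0003 -0.0002 -0.0001] q6 0.65
x 209.4 dark y mm 10.4 8.8 mid 9.6
x 210.2 dark y mm 10.2 8.8 mid 9.5
x 211.0 dark y mm 10.0 7.2 mid 9.17
x 211.8 dark y mm 10.0 9.0 mid 9.5
x 212.6 dark y mm 10.2 7.0 mid 9.04
x 213.4 dark y mm 10.2 9.0 mid 9.6
x 214.2 dark y mm 10.2 8.8 mid 9.5
x 215.0 dark y mm 10.4 9.0 mid 9.7
x 215.8 dark y mm 10.4 7.6 mid 9.47
x 216.6 dark y mm 10.2 7.4 mid 9.1
x 217.4 dark y mm 10.2 7.2 mid 8.94
x 218.2 dark y mm 10.2 7.2 mid 8.94
x 219.0 dark y mm 10.2 7.4 mid 9.32
x 219.8 dark y mm 10.2 7.6 mid 9.29
x 220.6 dark y mm 10.4 7.4 mid 9.14
x 221.4 dark y mm 10.4 7.4 mid 9.14
x 222.2 dark y mm 10.4 5.0 mid 8.35
x 223.0 dark y mm 15.2 -33.6 mid 5.12
x 223.8 dark y mm 15.4 -33.4 mid 6.91
```

carry_out(motion=[0,0,0,0,0,0,0.1,0,0,0,0,0,0,0.1,0,0,0,0,0,0,0.1,0,0,0,-0.02,0,0,0.1,0,0,0,-0.035,0,0,0.1,0,0,0,-0.04,0,0,0.1,0,0,0,-0.04,0,0,0.1,0,0,0,-0.02,0,0,0.1,0,0,0,0,0,0,0.1])

```text
time_s: 58.45
eef_pos: [0.6181, -0.0542, 0.2334]
eef_rot: [0.226, 0.67, 0.225, -0.67]
wrist_force: [0.6, -0.3, -0.2]
opening: 0.446
```

```bash
python3 - <<'E'
from h import *
rods('d')
T=camT('wrist'); lm('wrist',['tray_mid','tray_grip','brush_a_c','tin_a_c'],T)
lm('wrist',['tin_a_c'],T,'boxes_of')
for c in ('scene','side'):
    T=camT(c); ctrl.camera(c); lm(c,['brush_a_c','tray_mid','spray','water_cup','tin_a_c'],T)
E
```

```text
x 209.4 dark y mm 9.4 7.0 mid 8.2
x 210.2 dark y mm 9.2 7.4 mid 8.3
x 211.0 dark y mm 9.4 7.4 mid 8.4
x 211.8 dark y mm 9.4 7.4 mid 8.4
x 212.6 dark y mm 9.4 7.6 mid 8.5
x 213.4 dark y mm 9.4 7.6 mid 8.5
x 214.2 dark y mm 9.6 7.4 mid 8.5
x 215.0 dark y mm 9.6 7.6 mid 8.6
x 215.8 dark y mm 9.6 7.6 mid 8.6
x 216.6 dark y mm 9.6 7.6 mid 8.6
x 217.4 dark y mm 9.6 7.6 mid 8.6
x 218.2 dark y mm 9.4 7.6 mid 8.5
x 219.0 dark y mm 9.4 7.6 mid 8.5
x 219.8 dark y mm 9.4 7.6 mid 8.5
x 220.6 dark y mm 9.6 7.6 mid 8.6
x 221.4 dark y mm 9.4 7.6 mid 8.5
x 222.2 dark y mm 9.6 7.6 mid 8.6
x 223.0 dark y mm 9.6 7.8 mid 8.7
wrist tray_mid 0.66 [ 0.463  -0.0485  0.0541] []
wrist tray_mid 0.5 [ 0.5052 -0.0518  0.0697] []
wrist tray_grip 0.88 [ 0.4644 -0.0493  0.0796] []
wrist brush_a_c 0.63 [ 0.4204 -0.0492  0.0697] []
wrist brush_a_c 0.25 [ 0.4665 -0.0476  0.0779] []
scene brush_a_c 0.81 [ 0.4222 -0.0465  0.0668] []
scene brush_a_c 0.48 [ 0.6779 -0.2522  0.0034] []
scene tray_mid 0.89 [ 0.4597 -0.0537  0.0618] []
scene spray 0.95 [ 0.6773 -0.2522  0.0015] []
scene water_cup 0.72 [0.6997 0.1421 0.0022] []
side brush_a_c 0.88 [ 0.4174 -0.0514  0.071 ] []
side tray_mid 0.94 [ 0.4651 -0.0548  0.0581] []
side spray 0.79 [ 0.6811 -0.2542  0.0042] []
```

```bash
python3 - <<'E'
from h import *
im=ctrl.camera('scene'); T=camT('scene'); h=cv2.cvtColor(im,cv2.COLOR_BGR2HSV)
m=((h[...,0]>8)&(h[...,0]<22)&(h[...,1]>70)&(h[...,2]>110)).astype(np.uint8); m[:135]=0;m[225:]=0;m[:,:225]=0;m[:,345:]=0
n,L,S,C=cv2.connectedComponentsWithStats(m)
for i in range(1,n):
    if S[i,4]>40: print(S[i],ray_plane('scene',C[i],.076,T).round(3))
print(ctrl.get_obs()['wrist_force'])
print(ctrl.hand_in())
E
```

```text
[225 135  14  37 307] [ 0.394 -0.222  0.076]
[ 276  135   69   22 1010] [0.325 0.005 0.076]
[283 162  43  17 335] [ 0.429 -0.001  0.076]
[269 186  48  20 417] [ 0.516 -0.011  0.076]
[335 191  10  34 180] [0.546 0.118 0.076]
[225 211  14  14 159] [ 0.619 -0.148  0.076]
[-0.12959309 -0.03379399  0.11195171]
the job is handed in; nothing more can be done
None
```

I packed the box in the order asked and handed the job in at about 59 s. No check failed, but some gauge readings disagreed (below).

- **Tins:** two were out. They stand in the middle pocket and the +y end pocket. A wrist picture showed both inside their fences before the tray went on.
- **Tray:** it sits level on the ledges. The plate centre read 54–62 mm above the table, against 59 mm for a seated tray.
- **Brushes:** both wooden brushes lie flat along the box, one on each side of the rib. I left the blue look-alike alone. A picture showed both in place. At the end the networks still reported the left brush at about 70 mm height, and a colour check found both handles still on the tray. That check also picked up nearby table and board wood.
- **Clamp:** I turned the knob clockwise by about 4.6 rad in two grips. After letting go, a straightened wrist view put the pointer about 0.1 mm from the index in carrier y.
- **Bystanders:** at the end the bottle read within 1–2 mm of where it began in both fixed cameras. The cup read about 2 mm from its start in the scene camera, and the side camera did not report it. The arm was clear of everything.

The networks' gauge readings disagreed by up to 8 mm near alignment, so I set the pointer from the straightened wrist view. At my limit of 16 viewed pictures, the last checks were by numbers only.

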